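Walk the loaded hardware case up to its stop pins

ROBOT

A 6-joint arm with a two-finger parallel gripper is mounted at the origin on a cart in front of the work surface, level with it; the furniture and walls round the work are solid. World frame = base frame: x ahead of the robot, y to its left, z up, the work surface at z = 0. Lengths are in m, angles in degrees, forces in N, time in s.
With the tool pointing down it reaches from about 0.3 to 0.75 m from the base axis. Payload 8.5 kg.
Tool frame: the origin (TCP) lies midway between the tips of the shut fingers; the grasp point (between the pads) lies 19 mm behind it; y points along the fingers, x is the direction in which the jaws open and shut, and the axes are right-handed (so a half turn about y gives the same grasp; the last joint's range is limited). The gripper opens to 85 mm and grips with 20 to 120 N. Pads are 22 mm wide; open, the fingers measure 114 mm over their backs; the gripper's body (76 mm by 85 mm) begins 54 mm behind the grasp point. The pads swing forward as they close: fully open they stand 13 mm farther back than shut.
Start: joints at [-77.424, 21.807, 74.336, -0, 83.858, -12.336], TCP at [0.232, -0.499, 0.231] pointing down, gripper open.
Joint ranges: [-178.18, 178.18], [-50.72, 133.34], [12.68, 142.11], [-81.47, 261.47], [9.98, 163.14], [-165.26, 165.26]. Speed limits (degrees/s): [136.94, 136.94, 180, 180, 180, 180].

INTERFACE

Orientations are given as a 3x3 rotation matrix whose columns are the frame's x, y, z axes.
In Python, from rig import env gives the robot as it stands.
- The arm moves only by the tool carry_out, never from a script. Its argument "plan" is a list of rows, each a list of 3 entries, a list of its own where there are three numbers: the shift along the tool's x, y, z in m, then the turn, a rotation vector about the tool's x, y, z in degrees, then the finger opening in m, from 0 to 0.0854. In form: [[[dx, dy, dz], [ax, ay, az], jaw], ...]. A call has 1 to 8 rows; each row shifts and turns the commanded pose from where the row before left it, along the tool's axes as they then stand; what a row does not reach is not made up. A row lasts 1/8 s, in which the tool goes at most 62.5 mm and 10.7 degrees, less where a joint would pass 70% of its speed; a pose out of reach is approached as far as the arm can. A call is refused whole if a number of a shift passes 0.0625 or a number of a turn 10.7, either way. A call with a gripper value outside its range is refused whole. The fingers move at their own pace and stop on an object; "force" is the grip in N (left out, the last holds). Time passes only in rows, so rows that do not move let the fingers close. It gives the time, the measured TCP pose, the force and the opening at its end, in the units of the state.
- env.observe(): the state, without advancing time (a new reading comes with each control period).
- env.get_image(name): name is "scene" or "top"; returns a dict with "image" (400x640x3 uint8, red, green, blue), "vfov" (degrees; the focal length in pixels is half the picture's height over the tangent of half this angle, whatever the lens; pixels are square), "cx", "cy" (the principal point, pixels), "rvec" (rotation vector, rad) and "tvec" (3), from world to camera coordinates, as OpenCV has them. Camera axes: x right, y down, z forward; pixel columns grow to the right and rows downward; lengths in m; the calibration is good to about 2 mm. A picture is of the moment at which its call begins. There is no depth.
- env.close_job(): hands the job in, once; it reports no verdict.
Trained networks look in a picture, given as the dict that the camera call returned (one of the last four; its "shot" number tells which), for a name from the list of things; names that differ only in an ending like _2 or _b are one class to them, and where a whole thing is asked for, a point or a joint stands for the part that bears it (a point fixed in the world has none). Each returns a list of dicts, best first, with "conf" (0 to 1); they miss things now and then, are a little off and sometimes report something else, mostly with a low value. They report only what shows in the picture. A call takes as long as a camera call.
- env.outline_of(target, picture): "mask" (400x640 bool, what is visible of it) and "pixel" ([row, column] in pixels, amid what is visible of it).
The state is a dict: "time_s": time; "q": joint angles; "qvel": joint speeds; "joint_efforts": joint torques, N m; "position": TCP position; "tool_rot": TCP orientation; "ft_force": force on the tool from outside, world axes, zero at the start; "wrist_torque": the same for the moment, N m; "grip_width": finger opening in m.
Only numpy, scipy, OpenCV 4.12 (cv2) and the standard library are available. Lean on these libraries where they do the work, as an engineer would, in place of code of your own. Each camera call takes 0.05 s, during which the arm holds its last target.

TASK

The black case full of hardware is too heavy to shove in one go: walk it along its two wooden runners, away from you, by pushing the white lugs at its two near corners in turn, until its far side is home against the low wooden fence at both ends and both sprung pins are pressed in, then bed it in by leaning on one lug for a moment with about 18 newtons, never pushing with more than about 20. Never let the case turn more than about 15 degrees out of line with the runners, keep it centred on them to within about 20 mm, and leave the glue bottle, oil can and mallet alone.

Things in the scene. Friction and masses are not known exactly. Their poses are not given: they have to be found in the camera images.
- dock: fixed wooden docking rest. Two runners, 20 mm wide, 12 mm high, centre lines 75 mm either side of the middle, run 265 mm from its origin toward the robot (-x); across their far end stands a fence 300 mm wide, 55 mm high, 20 mm thick. Origin: on the bench top (z = 0) below the middle of the fence's near face; +x into the fence, +y left along it. Stands up to 0.2 rad askew.
- fence: the fence of the dock (300 mm wide, 55 mm high, 20 mm thick, pale wood): origin and axes are the dock's; the case is home when its far side lies in this frame's x = 0 plane, its near face
- left_pin (a joint): left sprung steel pin, 12 mm thick, standing 8 mm out of the fence's near face 90 mm left of its middle and 37 mm above the bench; 0 = fully out, 0.008 m = pressed flush. About 0.7 N starts it moving and 1.7 N holds it flush
- right_pin (a joint): right sprung pin, the same, 90 mm right of the middle of the fence
- case: black compartment case with grey lid, about 4 kg: 105 (x) by 270 (y) by 64 mm high, lying on the runners, underside 12 mm above the bench. Origin: centre of its underside; +x toward the fence, +y left. Near side (two latches) at x = -50 mm, far side at +55 mm, ends at y = +-135 mm; the lid (53 to 64 mm up) overhangs 2 mm all round and passes over the fence. It stays where it is left.
- near_left (a point): where to push the left lug (smooth white nylon, y = 117 to 175 mm, 10 to 52 mm above the underside, flat near face 12 mm proud of the case): centre of the part past the case's end, x = -62, y = 155 mm, 31 mm up. Pushed here the case swings forward at 9 to 16 N and its other end backs up by about a third as much. Pushed in its middle it slides only above 20 N
- near_right (a point): the same point on the right lug (x = -62, y = -155 mm, 31 mm above the underside)
- far_left (a point): point on the far side of the case, 20 mm in from the left end (x = 55, y = 115 mm), 25 mm above its underside; axes as the case's
- far_right (a point): point on the far side, 20 mm in from the right end (y = -115 mm), 25 mm above its underside
- glue_bottle: white glue bottle with red cap, 63 mm wide, 194 mm tall, standing loose beside the runners; to be left alone; origin: centre of its underside
- oil_can: small oil can with a thin spout, 69 x 86 mm, 150 mm tall, standing loose beside the runners; to be left alone; origin: centre of its underside
- mallet: round wooden carver's mallet standing on its head, 69 mm wide, 202 mm tall, loose beside the runners; to be left alone; origin: centre of its underside

How it is judged:
By the outcome, as a careful person would: the job done as asked, in the order asked, and still so for the second after the job is handed in, with the robot touching nothing.
It also fails if it takes over 72 s, if anything falls off the work surface, if the arm or the gripper's body presses on something with over 40 N, if the wrist force passes 120 N, or if a joint passes its speed limit or range.

## Working session

There is one attempt and no reset: what is moved stays moved. The work goes in short steps, Python scripts to look and compute and a tool call to move; the robot and the scene stay as the last step left them, time stands still between calls to the robot, and variables do not carry over. Pictures are saved under pics/ and viewed, and the job is handed in when it is done.

Besides the shell and the picture viewer there is one more tool, called as a command line: name --argument value ..., lists and objects as JSON in quotes. carry_out: Moves the arm, as the interface text tells. Its arguments: {"type":"object","properties":{"plan":{"type":"array","items":{"type":"array"}},"force":{"type":"number"}},"required":["plan"]}

```bash
mkdir -p pics; ls
python3 - <<'E'
from rig import env
import cv2
print(env.observe())
for n in ["scene","top"]:
    p=env.get_image(n); cv2.imwrite(f"pics/{n}0.png",p["image"][:,:,::-1]); print(n,p["vfov"],p["cx"],p["cy"],p["rvec"],p["tvec"],p["shot"])
    for t in ["case","fence","near_left","near_right","left_pin","right_pin","glue_bottle","oil_can","mallet"]:
        r=env.outline_of(t,p)
        print(t,[(round(d["conf"],2),d["pixel"],int(d["mask"].sum())) for d in r[:3]])
E
```

```text
pics
{'time_s': 0.0, 'q': array([-7.74247845e+01,  2.18410666e+01,  7.43858022e+01, -2.13135850e-03,
        8.38584805e+01, -1.23362159e+01]), 'qvel': array([-0.13309532, -0.00182528, -0.03819305,  0.02305774,  0.10137912,
        0.00947847]), 'joint_efforts': array([-7.93798536e-04, -4.48464954e+01, -2.31281054e+01, -1.49680013e-04,
        4.75980036e-03,  6.42844540e-06]), 'position': array([ 0.23158688, -0.49853179,  0.2307049 ]), 'tool_rot': array([[ 4.21220146e-01, -3.60421170e-04,  9.06958355e-01],
       [-9.06957247e-01,  1.44583763e-03,  4.21220206e-01],
       [-1.46313120e-03, -9.99998890e-01,  2.82129346e-04]]), 'ft_force': array([-0.11936315,  0.34029355,  0.10228258]), 'wrist_torque': array([-0.00790771, -0.02473667,  0.03184342]), 'grip_width': 0.0856182082841528}
scene 47.419667245175766 324.0026777202203 206.39696073353784 [ 0.84853298 -2.28418823  1.37221531] [0.3950817  0.27608597 0.72810853] 1
case [(0.7, [230.0, 327.1], 5484)]
fence [(0.86, [216.5, 290.0], 998), (0.46, [258.0, 337.7], 1918), (0.17, [230.5, 328.5], 5380)]
near_left [(0.6, [227.8, 328.9], 5337)]
near_right [(0.98, [230.5, 329.7], 5454)]
left_pin []
right_pin []
glue_bottle [(0.65, [230.5, 328.6], 5511), (0.63, [266.2, 221.2], 2468)]
oil_can [(0.6, [186.5, 378.6], 431)]
mallet [(0.68, [290.1, 275.5], 2702)]
top 53.76572924775201 321.1264595396536 201.6912388674459 [ 2.15326247 -2.11760369  0.22507769] [-0.09541585  0.57653593  1.04285124] 2
case [(0.7, [212.7, 307.7], 4372)]
fence [(0.6, [177.2, 308.4], 1101)]
near_left [(0.97, [213.2, 310.4], 4351), (0.41, [181.5, 306.4], 2093)]
near_right [(0.82, [215.4, 312.2], 4378)]
left_pin [(0.57, [177.4, 308.9], 1085)]
right_pin []
glue_bottle [(0.62, [199.7, 205.9], 621), (0.6, [194.3, 410.7], 436), (0.23, [241.8, 215.5], 619)]
oil_can [(0.85, [194.1, 410.2], 421)]
mallet [(0.63, [245.3, 212.2], 606)]
```

Run:
```python
import cv2
a=cv2.imread("pics/top0.png")[130:310,160:460]; cv2.imwrite("pics/top0c.png",cv2.resize(a,None,fx=2.6,fy=2.6,interpolation=2))
a=cv2.imread("pics/scene0.png")[120:340,170:470]; cv2.imwrite("pics/scene0c.png",cv2.resize(a,None,fx=2.6,fy=2.6,interpolation=2))
```

```text
(no output)
```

View pics/top0c.png

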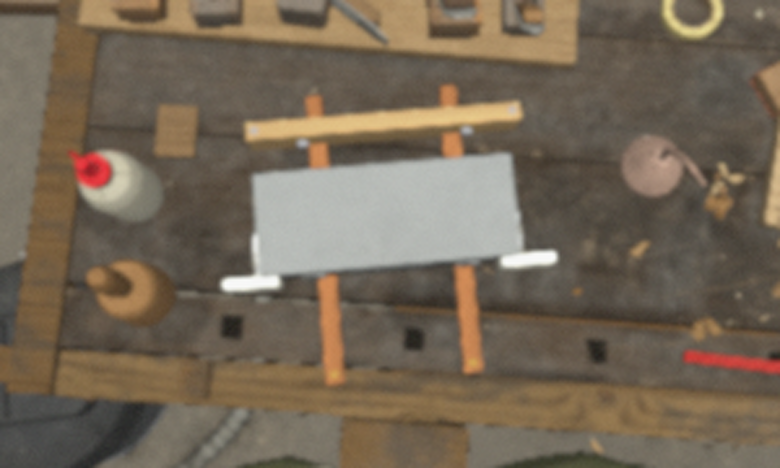

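View pics/scene0c.png

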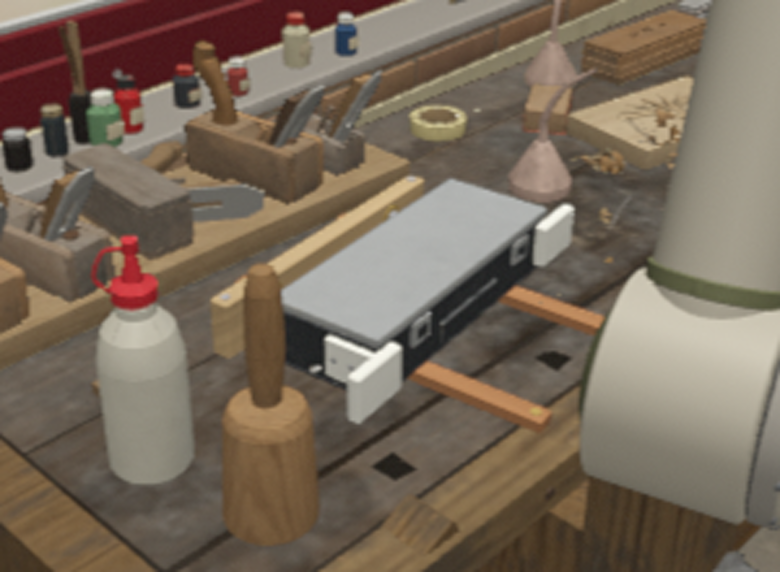

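View pics/top0.png

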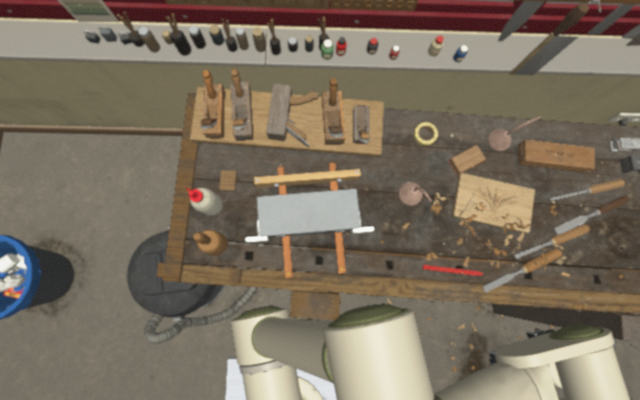

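View pics/scene0.png

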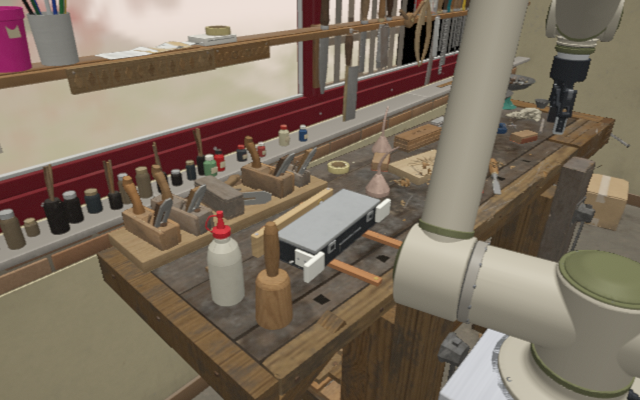

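```bash
cat > h.py <<'E'
import numpy as np, cv2
from scipy.optimize import minimize
from rig import env
def K(p):
    f=200/np.tan(np.radians(p["vfov"]/2)); return np.array([[f,0,p["cx"]],[0,f,p["cy"]],[0,0,1.]])
def proj(p,X):
    return cv2.projectPoints(np.float64(X).reshape(-1,1,3),np.float64(p["rvec"]),np.float64(p["tvec"]),K(p),None)[0].reshape(-1,2)
def ray(p,uv,z):
    R=cv2.Rodrigues(np.float64(p["rvec"]))[0]; C=-R.T@np.float64(p["tvec"])
    d=R.T@np.linalg.inv(K(p))@np.array([uv[0],uv[1],1.]); return C+d*(z-C[2])/d[2]
def poly(pose,xs,ys,z):
    x,y,a=pose;c,s=np.cos(a),np.sin(a)
    return np.array([[x+c*u-s*v,y+s*u+c*v,z] for u,v in [(xs[0],ys[0]),(xs[0],ys[1]),(xs[1],ys[1]),(xs[1],ys[0])]])
def edgefit(p,pose0,xs,ys,z,sides=(0,1,2,3),rng=6,chan=None,quiet=True):
    """refine pose by gradient maxima along normals of the projected polygon sides (iterated)"""
    img=cv2.GaussianBlur(p["image"],(0,0),0.8).astype(np.float32)
    pose=np.array(pose0,float)
    from scipy.optimize import least_squares
    for it in range(6):
        P=proj(p,poly(pose,xs,ys,z)); cen=P.mean(0); obs=[]
        r=rng if it<2 else 2.5
        for k in sides:
            A,B=P[k],P[(k+1)%4]; t=(B-A)/np.linalg.norm(B-A); n=np.array([t[1],-t[0]])
            if n@((A+B)/2-cen)<0:n=-n
            for f in np.linspace(.08,.92,40):
                q=A+f*(B-A); o=np.arange(-r,r+.01,.25)
                S=q+o[:,None]*n
                v=cv2.remap(img,S[:,0].astype(np.float32).reshape(1,-1),S[:,1].astype(np.float32).reshape(1,-1),1)[0]
                g=np.linalg.norm(np.gradient(v,axis=0),axis=1)
                i=g.argmax()
                if g[i]<3 or i in(0,len(o)-1):continue
                w=g[max(0,i-3):i+4]; obs.append((k,f,q+n*(o[max(0,i-3):i+4]@w/w.sum())))
        def res(ps):
            P=proj(p,poly(ps,xs,ys,z)); out=[]
            for k,f,s in obs:
                A,B=P[k],P[(k+1)%4]; t=(B-A)/np.linalg.norm(B-A); out.append((s-A)@np.array([t[1],-t[0]]))
            return out
        sol=least_squares(res,pose,loss="soft_l1",f_scale=.3,x_scale=[.01,.01,.02]); pose=sol.x
    return pose,np.median(np.abs(res(pose))),len(obs)
LID=((-.052,.057),(-.137,.137),.076); FEN=((0,.02),(-.15,.15),.055)
def rel(c,f):
    d=np.array(c[:2])-f[:2]; a=f[2]; R=np.array([[np.cos(a),np.sin(a)],[-np.sin(a),np.cos(a)]])
    da=c[2]-a; o=R@d; Rc=np.array([[np.cos(da),-np.sin(da)],[np.sin(da),np.cos(da)]])
    L=o+Rc@[.055,.115];Q=o+Rc@[.055,-.115]
    return dict(y_mm=o[1]*1e3,yaw=np.degrees(da),farL=L[0]*1e3,farR=Q[0]*1e3)
def pt(c,x,y):
    return c[0]+np.cos(c[2])*x-np.sin(c[2])*y, c[1]+np.sin(c[2])*x+np.cos(c[2])*y
E
python3 - <<'E'
from h import *
p=env.get_image("top")
def init(px,z,mid):
    W=np.array([ray(p,(160+u/2.6,130+v/2.6),z) for u,v in px]); print(W.round(3).tolist())
    return W
L=init([(252,174),(512,153),(522,252),(256,276)],.076,0)
a=np.arctan2(*(L[0]-L[1])[:2]*np.array([-1,1])) 
d=L[0]-L[1]; yaw=np.arctan2(-d[0],d[1])
c0=L.mean(0); c,e,n=edgefit(p,(c0[0],c0[1],yaw),*LID); print("case",c,np.degrees(c[2]),e,n)
F=init([(246,122),(519,102),(521,118),(249,138)],.055,0); d=F[0]-F[1]; yaw=np.arctan2(-d[0],d[1])
m=F[2:].mean(0)
f,e,n=edgefit(p,(m[0],m[1],yaw),*FEN,rng=4); print("fence",f,np.degrees(f[2]),e,n)
print(rel(c,f))
np.save("fence.npy",f);np.save("case.npy",c)
im=cv2.resize(p["image"][:,:,::-1],None,fx=4,fy=4,interpolation=cv2.INTER_CUBIC)
for ps,g in((c,LID),(f,FEN)):
    cv2.polylines(im,[(proj(p,poly(ps,*g))*4+2).round().astype(np.int32)],True,(0,0,255),1)
# runners
for s in(-1,1):
    cv2.polylines(im,[(proj(p,poly(f,(-.265,0),(s*.075-.01,s*.075+.01),.012))*4+2).round().astype(np.int32)],True,(0,255,0),1)
cv2.imwrite("pics/fit0.png",im[600:1120,920:1520])
for nm,z,px in(("glue",.19,(193,195)),("mallet",.2,(201,237)),("can",.0,(412,196)),("gluebase",0.,(215,212)),("malbase",0,(222,245))):print(nm,ray(p,px,z))
for y in(.155,-.155):print("near",pt(c,-.062,y))
E
```

```text
[[0.584, 0.09, 0.076], [0.612, -0.183, 0.076], [0.507, -0.193, 0.076], [0.477, 0.081, 0.076]]
case [ 0.54309138 -0.05069321  0.10307674] 5.905861894866 0.222774676087678 160
[[0.645, 0.102, 0.055], [0.674, -0.193, 0.055], [0.656, -0.196, 0.055], [0.627, 0.098, 0.055]]
fence [ 0.64083383 -0.04601704  0.10058241] 5.762947567391103 0.2212849165914979 160
{'y_mm': np.float64(5.1620739219489815), 'yaw': np.float64(0.14291432747489677), 'farL': np.float64(-43.00500956941276), 'farR': np.float64(-42.43131528487828)}
glue [0.56319906 0.22776447 0.19      ]
mallet [0.46102032 0.19868204 0.2       ]
can [ 0.61053841 -0.35491842  0.        ]
gluebase [0.55214378 0.21907989 0.        ]
malbase [0.45753191 0.19327201 0.        ]
near (np.float64(0.46547184165040123), np.float64(0.09710465251367655))
near (np.float64(0.49736907578608314), np.float64(-0.21124995902066307))
```

View pics/fit0.png

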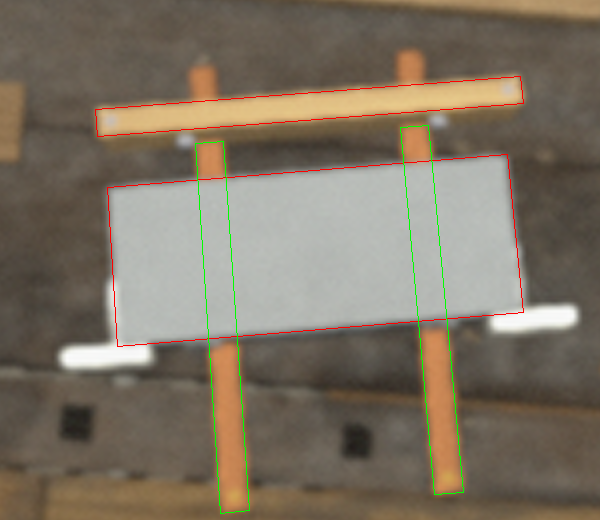

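carry_out --plan '[[[0,0,0],[0,9.6,0],0],[[0,0,0],[0,9.55,0],0],[[-0.043,0,0.043],[0,0,0],0],[[-0.043,0,0.043],[0,0,0],0],[[-0.043,0,0.043],[0,0,0],0],[[-0.043,0,0.043],[0,0,0],0],[[-0.043,0,0.043],[0,0,0],0],[[-0.043,0,0.043],[0,0,0],0]]' --force 60

```text
time_s: 2.05
position: [0.4635, -0.2146, 0.2315]
tool_rot: [[0.1, 0.0, 0.995], [-0.995, -0.0, 0.1], [0.0, -1.0, 0.0]]
ft_force: [0.0, -0.6, 0.6]
grip_width: 0.0004
```

```bash
cat > st.py <<'E'
from h import *
f=np.load("fence.npy")
def state():
    s=env.observe(); p=s["position"]; R=s["tool_rot"]; d=p[:2]-f[:2]; a=f[2]
    D=np.array([np.cos(a)*d[0]+np.sin(a)*d[1],-np.sin(a)*d[0]+np.cos(a)*d[1]])
    psi=np.degrees(np.arctan2(R[1,2],R[0,2]))
    F=s["ft_force"]; Fd=F[0]*np.cos(a)+F[1]*np.sin(a)
    print(f"t {s['time_s']:.2f} TCPdock x {D[0]*1e3:.1f} y {D[1]*1e3:.1f} z {p[2]*1e3:.1f} psi-fence {psi-np.degrees(a):.2f} F {F.round(1)} Fpush {-Fd:.1f} jaw {s['grip_width']:.3f}", "tooly",R[:,1].round(3))
def look(name=None):
    p=env.get_image("top"); c0=np.load("case.npy")
    c,e,n=edgefit(p,c0,*LID); np.save("case.npy",c)
    r=rel(c,f); print({k:round(float(v),2) for k,v in r.items()},"err",round(e,2),n)
    for y in(.155,-.155):
        q=np.array(pt(c,-.062,y))-f[:2];a=f[2]
        print("lug dock x,y",((np.cos(a)*q[0]+np.sin(a)*q[1])*1e3).round(1),((-np.sin(a)*q[0]+np.cos(a)*q[1])*1e3).round(1))
    if name:
        im=cv2.resize(p["image"][:,:,::-1],None,fx=4,fy=4,interpolation=cv2.INTER_CUBIC)
        for ps,g in((c,LID),(f,FEN)):
            cv2.polylines(im,[(proj(p,poly(ps,*g))*4+2).round().astype(np.int32)],True,(0,0,255),1)
        cv2.imwrite(f"pics/{name}.png",im[580:1120,860:1660])
if __name__=="__main__":
    import sys
    state()
    if len(sys.argv)>1: look(sys.argv[1] if sys.argv[1]!="-" else None)
E
python3 st.py
```

```text
t 2.05 TCPdock x -193.3 y -149.9 z 231.5 psi-fence -0.01 F [ 0.  -0.6  0.6] Fpush 0.0 jaw 0.000 tooly [ 0. -0. -1.]
```

carry_out --plan '[[[0,0.048,0],[0,0,0],0],[[0,0.048,0],[0,0,0],0],[[0,0.048,0],[0,0,0],0],[[0,0.047,0],[0,0,0],0],[[0,0,0.01],[0,0,0],0],[[0,0,0.006],[0,0,0],0],[[0,0,0.002],[0,0,0],0],[[0,0,0.002],[0,0,0],0]]'

```text
time_s: 3.05
position: [0.4829, -0.2144, 0.0415]
tool_rot: [[0.101, 0.002, 0.995], [-0.995, -0.001, 0.101], [0.001, -1.0, 0.002]]
ft_force: [-0.2, 0.2, 0.1]
grip_width: 0.0
```

```bash
python3 st.py -
```

```text
t 3.05 TCPdock x -174.0 y -151.7 z 41.5 psi-fence 0.01 F [-0.2  0.2  0.1] Fpush 0.1 jaw 0.000 tooly [ 0.002 -0.001 -1.   ]
{'y_mm': 5.99, 'yaw': -0.11, 'farL': -42.52, 'farR': -42.94} err 0.25 148
lug dock x,y -159.4 161.1
lug dock x,y -160.0 -148.9
```

carry_out --plan '[[[0,0,0.001],[0,0,0],0],[[0,0,0.001],[0,0,0],0],[[0,0,0.001],[0,0,0],0]]'

```text
time_s: 3.48
position: [0.4854, -0.2139, 0.0403]
tool_rot: [[0.1, -0.0, 0.995], [-0.995, 0.0, 0.1], [-0.0, -1.0, -0.0]]
ft_force: [0.4, 0.2, 0.6]
grip_width: 0.0003
```

carry_out --plan '[[[0,0,0.001],[0,0,0],0]]'

```text
time_s: 3.6
position: [0.4854, -0.2137, 0.0401]
tool_rot: [[0.101, -0.003, 0.995], [-0.995, 0.001, 0.101], [-0.001, -1.0, -0.002]]
ft_force: [-7.7, -1.1, 2.0]
grip_width: 0.0002
```

carry_out --plan '[[[0,0,0.001],[0,0,0],0]]'

```text
time_s: 3.72
position: [0.4854, -0.2135, 0.04]
tool_rot: [[0.101, -0.005, 0.995], [-0.995, 0.001, 0.101], [-0.002, -1.0, -0.005]]
ft_force: [-12.7, -1.9, 4.0]
grip_width: -0.0
```

```bash
python3 st.py
```

```text
t 3.73 TCPdock x -171.5 y -151.0 z 40.0 psi-fence 0.03 F [-12.7  -1.9   4. ] Fpush 12.9 jaw -0.000 tooly [-0.005  0.001 -1.   ]
```

carry_out --plan '[[[0,0,0.0006],[0,0,0],0]]'

```text
time_s: 3.85
position: [0.4855, -0.2134, 0.0398]
tool_rot: [[0.101, -0.006, 0.995], [-0.995, 0.001, 0.101], [-0.002, -1.0, -0.006]]
ft_force: [-12.0, -3.6, 4.4]
grip_width: 0.0
```

carry_out --plan '[[[0,0,0.0008],[0,0,0],0]]'

```text
time_s: 3.98
position: [0.4864, -0.2135, 0.0399]
tool_rot: [[0.101, -0.006, 0.995], [-0.995, 0.001, 0.101], [-0.001, -1.0, -0.006]]
ft_force: [-11.9, -4.4, 2.2]
grip_width: 0.0001
```

carry_out --plan '[[[0,0,0.001],[0,0,0],0],[[0,0,0.001],[0,0,0],0]]'

```text
time_s: 4.22
position: [0.4885, -0.2135, 0.0398]
tool_rot: [[0.101, -0.006, 0.995], [-0.995, 0.001, 0.101], [-0.001, -1.0, -0.005]]
ft_force: [-10.8, -5.1, 1.4]
grip_width: 0.0002
```

```bash
python3 st.py -
```

```text
t 4.22 TCPdock x -168.4 y -151.4 z 39.8 psi-fence 0.02 F [-10.8  -5.1   1.4] Fpush 11.3 jaw 0.000 tooly [-0.006  0.001 -1.   ]
{'y_mm': 5.98, 'yaw': 0.72, 'farL': -43.46, 'farR': -40.58} err 0.26 138
lug dock x,y -161.0 160.2
lug dock x,y -157.1 -149.8
```

carry_out --plan '[[[0,0,0.0015],[0,0,0],0],[[0,0,0.0015],[0,0,0],0],[[0,0,0.0015],[0,0,0],0],[[0,0,0.0015],[0,0,0],0],[[0,0,0.0015],[0,0,0],0],[[0,0,0.0015],[0,0,0],0],[[0,0,0.0015],[0,0,0],0],[[0,0,0.0015],[0,0,0],0]]'

```text
time_s: 5.28
position: [0.5005, -0.2124, 0.0395]
tool_rot: [[0.101, -0.006, 0.995], [-0.995, 0.001, 0.101], [-0.001, -1.0, -0.005]]
ft_force: [-10.2, -4.7, -1.4]
grip_width: -0.0
```

```bash
python3 st.py right1
```

```text
t 5.28 TCPdock x -156.3 y -151.4 z 39.5 psi-fence 0.02 F [-10.2  -4.7  -1.4] Fpush 10.7 jaw -0.000 tooly [-0.006  0.001 -1.   ]
{'y_mm': 6.99, 'yaw': 4.07, 'farL': -47.33, 'farR': -31.0} err 0.26 136
lug dock x,y -166.9 157.2
lug dock x,y -144.9 -152.0
```

View pics/right1.png

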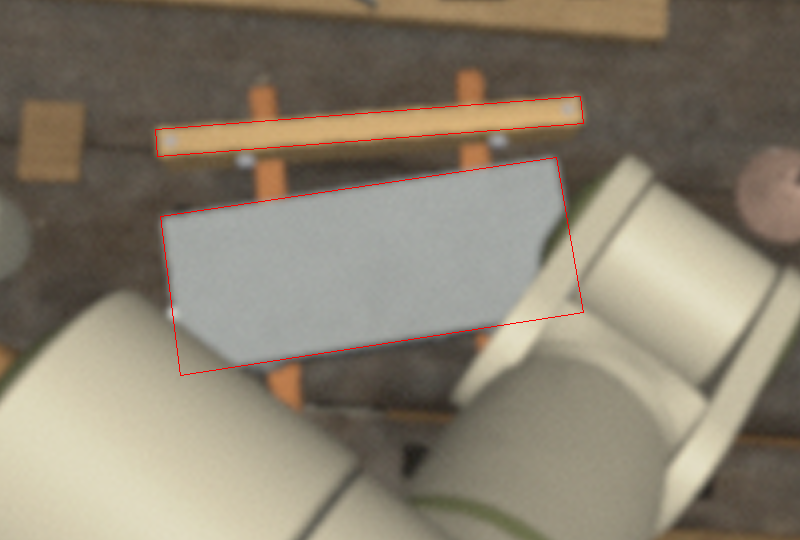

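carry_out --plan '[[[0.0006,0,0.0018],[0,0,0],0],[[0.0006,0,0.0018],[0,0,0],0],[[0.0004,0,0.0018],[0,0,0],0],[[0.0004,0,0.0018],[0,0,0],0],[[0.0004,0,0.0018],[0,0,0],0],[[0.0004,0,0.0018],[0,0,0],0],[[0.0004,0,0.0018],[0,0,0],0],[[0.0004,0,0.0018],[0,0,0],0]]'

```text
time_s: 6.32
position: [0.5149, -0.2139, 0.0395]
tool_rot: [[0.101, -0.006, 0.995], [-0.995, 0.002, 0.101], [-0.002, -1.0, -0.006]]
ft_force: [-11.2, -1.9, 1.6]
grip_width: -0.0
```

```bash
python3 st.py -
```

```text
t 6.33 TCPdock x -142.1 y -154.4 z 39.5 psi-fence 0.02 F [-11.2  -1.9   1.6] Fpush 11.3 jaw -0.000 tooly [-0.006  0.002 -1.   ]
{'y_mm': 6.74, 'yaw': 8.29, 'farL': -52.91, 'farR': -19.73} err 0.23 121
lug dock x,y -174.5 151.2
lug dock x,y -129.7 -155.6
```

carry_out --plan '[[[0,0,-0.036],[0,0,0],0],[[0,0,-0.036],[0,0,0],0],[[-0.051,0,0],[0,0,0],0],[[-0.051,0,0],[0,0,0],0],[[-0.051,0,0],[0,0,0],0],[[-0.051,0,0],[0,0,0],0],[[-0.051,0,0],[0,0,0],0],[[-0.051,0,0],[0,0,0],0]]'

```text
time_s: 7.38
position: [0.415, 0.0845, 0.0405]
tool_rot: [[0.1, 0.001, 0.995], [-0.995, 0.0, 0.1], [-0.0, -1.0, 0.001]]
ft_force: [0.1, -0.1, 1.2]
grip_width: 0.0002
```

carry_out --plan '[[[0,0,0.01],[0,0,0],0],[[0,0,0.008],[0,0,0],0],[[0,0,0.002],[0,0,0],0]]'

```text
time_s: 7.75
position: [0.4359, 0.084, 0.0403]
tool_rot: [[0.099, 0.001, 0.995], [-0.995, -0.0, 0.099], [0.0, -1.0, 0.001]]
ft_force: [-0.0, -0.9, 0.1]
grip_width: 0.0003
```

```bash
python3 st.py left1
```

```text
t 7.75 TCPdock x -190.9 y 149.9 z 40.3 psi-fence -0.09 F [-0.  -0.9  0.1] Fpush 0.1 jaw 0.000 tooly [ 0.001 -0.    -1.   ]
{'y_mm': 6.5, 'yaw': 8.55, 'farL': -53.18, 'farR': -19.0} err 0.23 152
lug dock x,y -174.8 150.6
lug dock x,y -128.8 -156.0
```

View pics/left1.png

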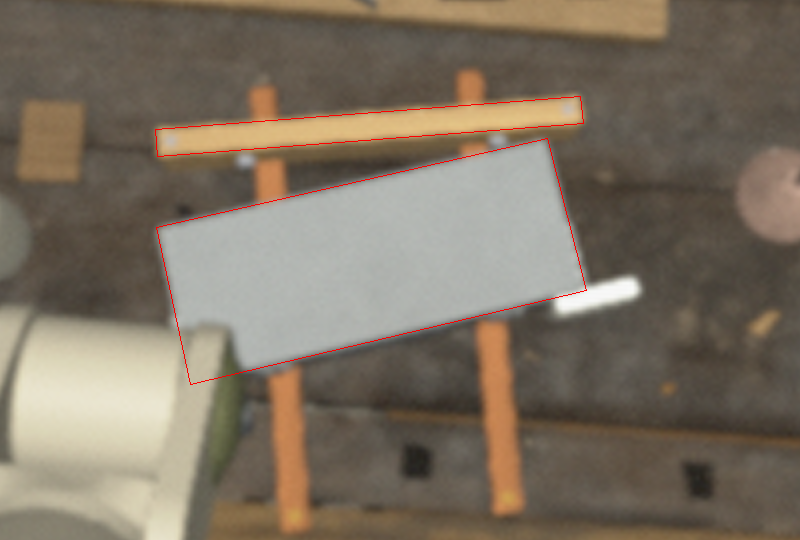

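carry_out --plan '[[[0,0,0.0015],[0,0,0],0],[[0,0,0.0015],[0,0,0],0],[[0,0,0.001],[0,0,0],0],[[0,0,0.001],[0,0,0],0],[[0,0,0.001],[0,0,0],0],[[-0.0002,0,0.001],[0,0,0],0],[[-0.0004,0,0.001],[0,0,0],0],[[-0.0004,0,0.001],[0,0,0],0]]'

```text
time_s: 8.8
position: [0.4406, 0.0869, 0.0397]
tool_rot: [[0.101, -0.008, 0.995], [-0.995, -0.0, 0.101], [-0.001, -1.0, -0.008]]
ft_force: [-11.8, -2.0, 3.5]
grip_width: 0.0001
```

carry_out --plan '[[[-0.0004,0,0.0018],[0,0,0],0],[[-0.0004,0,0.0018],[0,0,0],0],[[-0.0004,0,0.0018],[0,0,0],0],[[-0.0004,0,0.0018],[0,0,0],0],[[-0.0004,0,0.0018],[0,0,0],0],[[-0.0004,0,0.0018],[0,0,0],0],[[-0.0004,0,0.0018],[0,0,0],0],[[-0.0004,0,0.0018],[0,0,0],0]]'

```text
time_s: 9.8
position: [0.454, 0.092, 0.0394]
tool_rot: [[0.101, -0.009, 0.995], [-0.995, 0.001, 0.101], [-0.002, -1.0, -0.009]]
ft_force: [-12.3, 0.8, 1.7]
grip_width: 0.0
```

```bash
python3 st.py -
```

```text
t 9.80 TCPdock x -172.1 y 156.1 z 39.4 psi-fence 0.04 F [-12.3   0.8   1.7] Fpush 12.2 jaw 0.000 tooly [-0.009  0.001 -1.   ]
{'y_mm': 5.96, 'yaw': 4.27, 'farL': -40.1, 'farR': -22.99} err 0.23 142
lug dock x,y -159.8 155.9
lug dock x,y -136.7 -153.2
```

carry_out --plan '[[[-0.0002,0,0.002],[0,0,0],0],[[-0.0002,0,0.002],[0,0,0],0],[[-0.0002,0,0.002],[0,0,0],0],[[-0.0002,0,0.002],[0,0,0],0],[[-0.0002,0,0.002],[0,0,0],0],[[-0.0002,0,0.002],[0,0,0],0],[[-0.0002,0,0.002],[0,0,0],0],[[-0.0002,0,0.002],[0,0,0],0]]'

```text
time_s: 10.85
position: [0.4698, 0.0953, 0.0393]
tool_rot: [[0.101, -0.009, 0.995], [-0.995, 0.001, 0.101], [-0.002, -1.0, -0.009]]
ft_force: [-12.5, 1.8, 0.2]
grip_width: -0.0001
```

```bash
python3 st.py -
```

```text
t 10.85 TCPdock x -156.0 y 157.8 z 39.3 psi-fence 0.03 F [-12.5   1.8   0.2] Fpush 12.3 jaw -0.000 tooly [-0.009  0.001 -1.   ]
{'y_mm': 5.23, 'yaw': 0.14, 'farL': -27.67, 'farR': -27.11} err 0.24 148
lug dock x,y -144.8 160.1
lug dock x,y -144.0 -149.9
```

carry_out --plan '[[[0,0,0.002],[0,0,0],0],[[0,0,0.002],[0,0,0],0],[[0,0,0.002],[0,0,0],0],[[0,0,0.002],[0,0,0],0],[[0,0,0.002],[0,0,0],0],[[0,0,0.002],[0,0,0],0],[[0,0,0.002],[0,0,0],0],[[0,0,0.002],[0,0,0],0]]'

```text
time_s: 11.9
position: [0.4856, 0.0971, 0.0391]
tool_rot: [[0.101, -0.009, 0.995], [-0.995, 0.001, 0.101], [-0.002, -1.0, -0.009]]
ft_force: [-11.3, 3.9, -0.9]
grip_width: 0.0
```

```bash
python3 st.py -
```

```text
t 11.90 TCPdock x -140.1 y 157.9 z 39.1 psi-fence 0.02 F [-11.3   3.9  -0.9] Fpush 10.8 jaw 0.000 tooly [-0.009  0.001 -1.   ]
{'y_mm': 4.45, 'yaw': -4.39, 'farL': -14.99, 'farR': -32.59} err 0.28 143
lug dock x,y -128.6 163.7
lug dock x,y -152.3 -145.4
```

carry_out --plan '[[[0,0,0.002],[0,0,0],0],[[0,0,0.002],[0,0,0],0],[[0,0,0.002],[0,0,0],0],[[0,0,-0.028],[0,0,0],0],[[0,0,-0.03],[0,0,0],0],[[0.05,0,0],[0,0,0],0],[[0.05,0,0],[0,0,0],0],[[0.05,0,0],[0,0,0],0]]'

```text
time_s: 12.95
position: [0.4531, -0.0598, 0.0405]
tool_rot: [[0.101, 0.001, 0.995], [-0.995, -0.0, 0.101], [0.0, -1.0, 0.001]]
ft_force: [0.8, 0.4, 0.1]
grip_width: -0.0004
```

carry_out --plan '[[[0.05,0,0],[0,0,0],0],[[0.05,0,0],[0,0,0],0],[[0.052,0,0],[0,0,0],0],[[0,0,0.008],[0,0,0],0],[[0,0,0.002],[0,0,0],0]]'

```text
time_s: 13.58
position: [0.4781, -0.2079, 0.0402]
tool_rot: [[0.1, -0.0, 0.995], [-0.995, 0.0, 0.1], [-0.0, -1.0, -0.0]]
ft_force: [-0.5, 0.8, -0.4]
grip_width: 0.0005
```

```bash
python3 st.py -
```

```text
t 13.57 TCPdock x -178.1 y -144.8 z 40.2 psi-fence 0.00 F [-0.5  0.8 -0.4] Fpush 0.4 jaw 0.001 tooly [-0.  0. -1.]
{'y_mm': 4.88, 'yaw': -6.78, 'farL': -7.79, 'farR': -34.95} err 0.29 146
lug dock x,y -119.2 166.1
lug dock x,y -155.9 -141.7
```

carry_out --plan '[[[0,0,0.003],[0,0,0],0],[[0,0,0.003],[0,0,0],0],[[0,0,0.001],[0,0,0],0],[[0,0,0.001],[0,0,0],0],[[0,0,0.001],[0,0,0],0],[[0.0002,0,0.001],[0,0,0],0],[[0.0004,0,0.001],[0,0,0],0],[[0.0004,0,0.001],[0,0,0],0]]'

```text
time_s: 14.62
position: [0.489, -0.2079, 0.0401]
tool_rot: [[0.101, -0.003, 0.995], [-0.995, 0.001, 0.101], [-0.001, -1.0, -0.003]]
ft_force: [-7.1, 0.1, 2.3]
grip_width: -0.0
```

carry_out --plan '[[[0.0004,0,0.0018],[0,0,0],0],[[0.0004,0,0.0018],[0,0,0],0],[[0.0004,0,0.0018],[0,0,0],0],[[0.0004,0,0.0018],[0,0,0],0],[[0.0004,0,0.0018],[0,0,0],0],[[0.0004,0,0.0018],[0,0,0],0],[[0.0004,0,0.0018],[0,0,0],0],[[0.0004,0,0.0018],[0,0,0],0]]'

```text
time_s: 15.62
position: [0.5024, -0.2101, 0.0398]
tool_rot: [[0.1, -0.005, 0.995], [-0.995, 0.001, 0.1], [-0.001, -1.0, -0.005]]
ft_force: [-11.0, -3.8, 1.4]
grip_width: -0.0002
```

```bash
python3 st.py -
```

```text
t 15.62 TCPdock x -154.2 y -149.3 z 39.8 psi-fence 0.00 F [-11.   -3.8   1.4] Fpush 11.4 jaw -0.000 tooly [-0.005  0.001 -1.   ]
{'y_mm': 5.85, 'yaw': -3.09, 'farL': -12.06, 'farR': -24.44} err 0.43 141
lug dock x,y -126.7 164.0
lug dock x,y -143.4 -145.6
```

carry_out --plan '[[[0.0005,0,0.0018],[0,0,0],0],[[0.0005,0,0.0018],[0,0,0],0],[[0.0004,0,0.0018],[0,0,0],0],[[0.0004,0,0.0018],[0,0,0],0],[[0.0004,0,0.0018],[0,0,0],0],[[0.0004,0,0.0018],[0,0,0],0],[[0.0004,0,0.0018],[0,0,0],0],[[0.0004,0,0.0018],[0,0,0],0]]'

```text
time_s: 16.68
position: [0.5171, -0.2122, 0.0397]
tool_rot: [[0.101, -0.006, 0.995], [-0.995, 0.001, 0.101], [-0.001, -1.0, -0.006]]
ft_force: [-12.0, -5.9, 1.4]
grip_width: 0.0002
```

```bash
python3 st.py -
```

```text
t 16.68 TCPdock x -139.8 y -152.9 z 39.7 psi-fence 0.01 F [-12.   -5.9   1.4] Fpush 12.6 jaw 0.000 tooly [-0.006  0.001 -1.   ]
{'y_mm': 6.71, 'yaw': 0.99, 'farL': -16.89, 'farR': -12.91} err 0.32 134
lug dock x,y -134.6 160.6
lug dock x,y -129.2 -149.3
```

carry_out --plan '[[[0.0003,0,0.0015],[0,0,0],0],[[0.0003,0,0.0015],[0,0,0],0],[[0.0003,0,0.0015],[0,0,0],0],[[0.0003,0,0.001],[0,0,0],0]]'

```text
time_s: 17.23
position: [0.5227, -0.2129, 0.0398]
tool_rot: [[0.101, -0.006, 0.995], [-0.995, 0.001, 0.101], [-0.001, -1.0, -0.006]]
ft_force: [-11.2, -4.7, 2.0]
grip_width: -0.0004
```

```bash
python3 st.py right2
```

```text
t 17.23 TCPdock x -134.3 y -154.1 z 39.8 psi-fence 0.01 F [-11.2  -4.7   2. ] Fpush 11.6 jaw -0.000 tooly [-0.006  0.001 -1.   ]
{'y_mm': 6.22, 'yaw': 3.16, 'farL': -19.17, 'farR': -6.5} err 0.43 139
lug dock x,y -138.2 157.6
lug dock x,y -121.1 -152.0
```

View pics/right2.png

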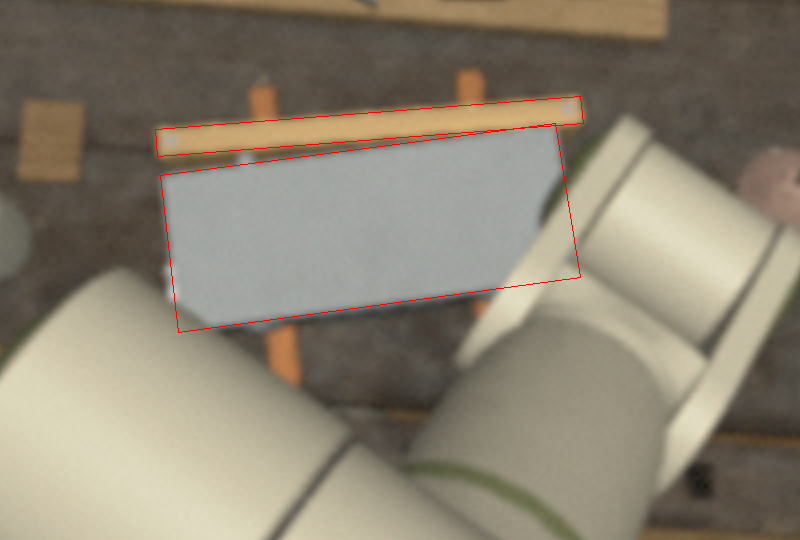

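```bash
sed -i 's/edgefit(p,c0,\*LID)/edgefit(p,c0,*LID,sides=(0,1,3),rng=4)/' st.py; python3 st.py -
```

```text
t 17.27 TCPdock x -134.2 y -154.1 z 39.7 psi-fence 0.01 F [-10.5  -3.8   1.2] Fpush 10.8 jaw -0.000 tooly [-0.006  0.001 -1.   ]
{'y_mm': 6.87, 'yaw': 1.82, 'farL': -17.53, 'farR': -10.23} err 0.4 106
lug dock x,y -135.7 159.8
lug dock x,y -125.9 -150.0
```

carry_out --plan '[[[0.0003,0,0.0015],[0,0,0],0],[[0.0003,0,0.0015],[0,0,0],0],[[0.0003,0,0.001],[0,0,0],0]]'

```text
time_s: 17.7
position: [0.5264, -0.2133, 0.0397]
tool_rot: [[0.101, -0.006, 0.995], [-0.995, 0.001, 0.101], [-0.001, -1.0, -0.006]]
ft_force: [-12.7, -3.7, 3.1]
grip_width: -0.0002
```

```bash
python3 st.py -
```

```text
t 17.70 TCPdock x -130.6 y -154.9 z 39.7 psi-fence 0.01 F [-12.7  -3.7   3.1] Fpush 13.0 jaw -0.000 tooly [-0.006  0.001 -1.   ]
{'y_mm': 7.17, 'yaw': 2.82, 'farL': -18.51, 'farR': -7.21} err 0.4 102
lug dock x,y -137.3 158.9
lug dock x,y -122.1 -150.7
```

carry_out --plan '[[[0.0003,0,0.001],[0,0,0],0],[[0.0003,0,0.001],[0,0,0],0]]'

```text
time_s: 18.0
position: [0.5284, -0.2135, 0.0397]
tool_rot: [[0.101, -0.007, 0.995], [-0.995, 0.001, 0.101], [-0.002, -1.0, -0.006]]
ft_force: [-12.9, -4.3, 3.1]
grip_width: -0.0
```

carry_out --plan '[[[0.0002,0,0.001],[0,0,0],0],[[0.0002,0,0.001],[0,0,0],0]]'

```text
time_s: 18.25
position: [0.5303, -0.2138, 0.0397]
tool_rot: [[0.101, -0.007, 0.995], [-0.995, 0.001, 0.101], [-0.002, -1.0, -0.007]]
ft_force: [-16.2, -5.1, 4.1]
grip_width: -0.0003
```

```bash
python3 st.py right3
```

```text
t 18.25 TCPdock x -126.8 y -155.8 z 39.7 psi-fence 0.02 F [-16.2  -5.1   4.1] Fpush 16.6 jaw -0.000 tooly [-0.007  0.001 -1.   ]
{'y_mm': 7.33, 'yaw': 3.98, 'farL': -20.18, 'farR': -4.21} err 0.44 97
lug dock x,y -139.7 157.7
lug dock x,y -118.2 -151.6
```

View pics/right3.png

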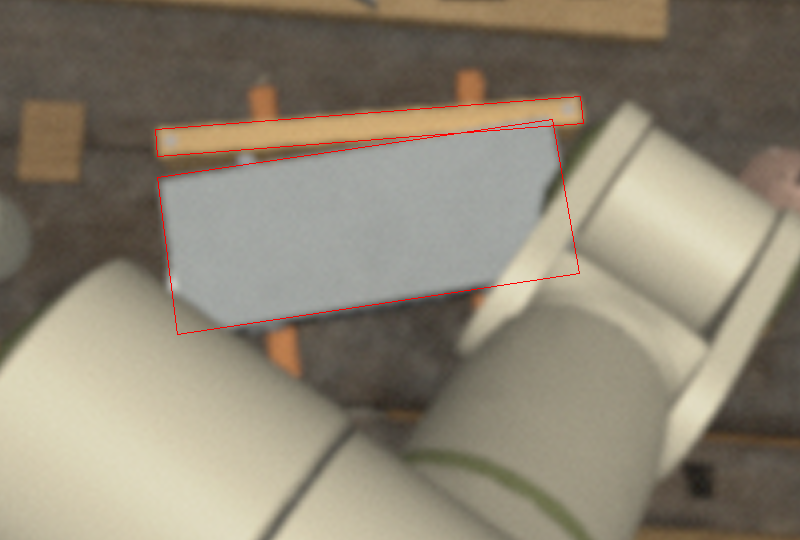

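carry_out --plan '[[[0,0,-0.026],[0,0,0],0],[[0,0,-0.026],[0,0,0],0],[[-0.052,0,0],[0,0,0],0],[[-0.052,0,0],[0,0,0],0],[[-0.052,0,0],[0,0,0],0],[[-0.052,0,0],[0,0,0],0],[[-0.052,0,0],[0,0,0],0],[[-0.052,0,0],[0,0,0],0]]'

```text
time_s: 19.3
position: [0.45, 0.0932, 0.0405]
tool_rot: [[0.1, 0.001, 0.995], [-0.995, 0.0, 0.1], [0.0, -1.0, 0.001]]
ft_force: [0.1, 0.9, 0.2]
grip_width: 0.0003
```

carry_out --plan '[[[0,0,0.01],[0,0,0],0],[[0,0,0.001],[0,0,0],0]]'

```text
time_s: 19.55
position: [0.4619, 0.0925, 0.0404]
tool_rot: [[0.101, 0.001, 0.995], [-0.995, -0.0, 0.101], [0.0, -1.0, 0.001]]
ft_force: [0.3, -0.2, -0.2]
grip_width: -0.0002
```

```bash
python3 st.py left2
```

```text
t 19.55 TCPdock x -164.1 y 155.8 z 40.4 psi-fence 0.02 F [ 0.3 -0.2 -0.2] Fpush -0.3 jaw -0.000 tooly [ 0.001 -0.    -1.   ]
{'y_mm': 5.82, 'yaw': 5.21, 'farL': -22.26, 'farR': -1.39} err 0.24 113
lug dock x,y -142.4 154.6
lug dock x,y -114.3 -154.2
```

View pics/left2.png

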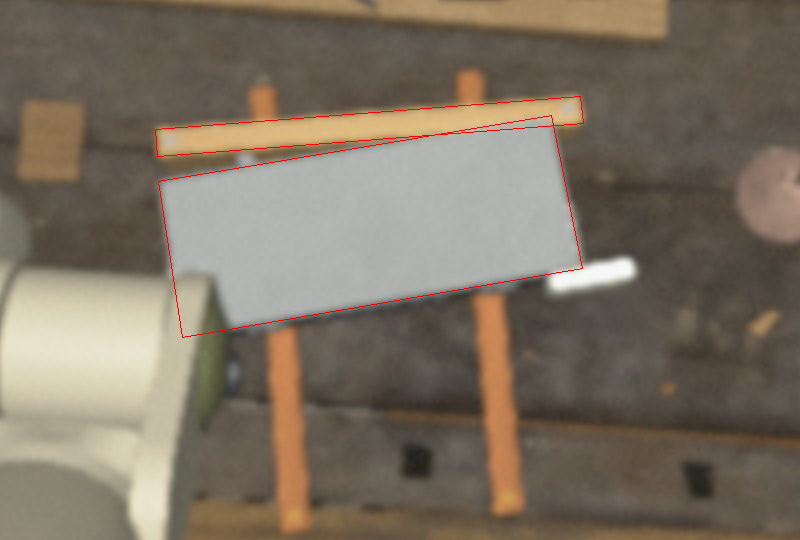

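carry_out --plan '[[[0,0,0.004],[0,0,0],0],[[0,0,0.002],[0,0,0],0],[[0,0,0.0012],[0,0,0],0],[[0,0,0.001],[0,0,0],0],[[0,0,0.001],[0,0,0],0],[[0,0,0.001],[0,0,0],0],[[0,0,0.001],[0,0,0],0],[[-0.0003,0,0.001],[0,0,0],0]]'

```text
time_s: 20.6
position: [0.4712, 0.0941, 0.0399]
tool_rot: [[0.101, -0.005, 0.995], [-0.995, -0.0, 0.101], [-0.0, -1.0, -0.005]]
ft_force: [-8.8, -2.9, 2.6]
grip_width: 0.0001
```

carry_out --plan '[[[-0.0003,0,0.0018],[0,0,0],0],[[-0.0003,0,0.0018],[0,0,0],0],[[-0.0003,0,0.0018],[0,0,0],0],[[-0.0003,0,0.0018],[0,0,0],0],[[-0.0003,0,0.0018],[0,0,0],0],[[-0.0003,0,0.0018],[0,0,0],0],[[-0.0003,0,0.0018],[0,0,0],0],[[-0.0003,0,0.0018],[0,0,0],0]]'

```text
time_s: 21.6
position: [0.4836, 0.0986, 0.0394]
tool_rot: [[0.101, -0.009, 0.995], [-0.995, 0.001, 0.101], [-0.002, -1.0, -0.009]]
ft_force: [-11.1, 1.7, 2.1]
grip_width: -0.0001
```

```bash
python3 st.py -
```

```text
t 21.60 TCPdock x -141.9 y 159.7 z 39.4 psi-fence 0.03 F [-11.1   1.7   2.1] Fpush 10.9 jaw -0.000 tooly [-0.009  0.001 -1.   ]
{'y_mm': 5.19, 'yaw': 2.04, 'farL': -12.83, 'farR': -4.64} err 0.28 108
lug dock x,y -131.2 157.9
lug dock x,y -120.1 -151.9
```

carry_out --plan '[[[-0.0002,0,0.0015],[0,0,0],0],[[-0.0002,0,0.0015],[0,0,0],0],[[-0.0002,0,0.0015],[0,0,0],0],[[-0.0002,0,0.0015],[0,0,0],0],[[-0.0002,0,0.0015],[0,0,0],0],[[0,0,0.001],[0,0,0],0]]'

```text
time_s: 22.4
position: [0.4915, 0.1006, 0.0392]
tool_rot: [[0.101, -0.01, 0.995], [-0.995, 0.001, 0.101], [-0.002, -1.0, -0.01]]
ft_force: [-13.3, 3.0, 1.6]
grip_width: 0.0002
```

carry_out --plan '[[[0,0,0.001],[0,0,0],0],[[0,0,0.001],[0,0,0],0],[[0,0,0.001],[0,0,0],0]]'

```text
time_s: 22.78
position: [0.4943, 0.101, 0.039]
tool_rot: [[0.101, -0.01, 0.995], [-0.995, 0.001, 0.101], [-0.002, -1.0, -0.01]]
ft_force: [-13.5, 4.0, 0.2]
grip_width: -0.0001
```

```bash
python3 st.py -
```

```text
t 22.77 TCPdock x -131.0 y 161.0 z 39.0 psi-fence 0.02 F [-13.5   4.    0.2] Fpush 13.0 jaw -0.000 tooly [-0.01   0.001 -1.   ]
{'y_mm': 4.1, 'yaw': -0.66, 'farL': -5.14, 'farR': -7.78} err 0.35 107
lug dock x,y -121.7 159.8
lug dock x,y -125.2 -150.2
```

carry_out --plan '[[[-0.0003,0,0.001],[0,0,0],0],[[-0.0002,0,0.001],[0,0,0],0]]'

```text
time_s: 23.08
position: [0.4963, 0.1016, 0.039]
tool_rot: [[0.101, -0.01, 0.995], [-0.995, 0.001, 0.101], [-0.002, -1.0, -0.01]]
ft_force: [-12.6, 2.7, -0.7]
grip_width: -0.0004
```

carry_out --plan '[[[0,0,0.0008],[0,0,0],0]]'

```text
time_s: 23.2
position: [0.4969, 0.1018, 0.039]
tool_rot: [[0.101, -0.011, 0.995], [-0.995, 0.001, 0.101], [-0.002, -1.0, -0.011]]
ft_force: [-15.8, 1.6, 2.8]
grip_width: -0.0002
```

```bash
python3 st.py -
```

```text
t 23.20 TCPdock x -128.4 y 161.5 z 39.0 psi-fence 0.02 F [-15.8   1.6   2.8] Fpush 15.6 jaw -0.000 tooly [-0.011  0.001 -1.   ]
{'y_mm': 4.77, 'yaw': -2.04, 'farL': -1.12, 'farR': -9.3} err 0.24 103
lug dock x,y -116.6 161.9
lug dock x,y -127.6 -147.9
```

carry_out --plan '[[[0,0,-0.03],[0,0,0],0],[[0.052,0,0],[0,0,0],0],[[0.052,0,0],[0,0,0],0],[[0.052,0,0],[0,0,0],0],[[0.052,0,0],[0,0,0],0],[[0.052,0,0],[0,0,0],0],[[0.052,0,0],[0,0,0],0],[[0,0,0.008],[0,0,0],0]]'

```text
time_s: 24.25
position: [0.5111, -0.2151, 0.0403]
tool_rot: [[0.096, 0.001, 0.995], [-0.995, -0.001, 0.096], [0.001, -1.0, 0.001]]
ft_force: [-0.4, 1.4, 0.5]
grip_width: 0.0002
```

carry_out --plan '[[[0,0,0.004],[0,0,0],0],[[0,0,0.002],[0,0,0],0]]'

```text
time_s: 24.5
position: [0.5163, -0.2097, 0.0402]
tool_rot: [[0.102, -0.002, 0.995], [-0.995, 0.0, 0.102], [-0.001, -1.0, -0.002]]
ft_force: [-7.5, -2.6, 1.8]
grip_width: 0.0
```

```bash
python3 st.py -
```

```text
t 24.50 TCPdock x -140.4 y -150.3 z 40.2 psi-fence 0.11 F [-7.5 -2.6  1.8] Fpush 7.7 jaw 0.000 tooly [-0.002  0.    -1.   ]
{'y_mm': 5.9, 'yaw': -3.21, 'farL': 0.91, 'farR': -11.96} err 0.39 108
lug dock x,y -113.7 164.1
lug dock x,y -131.0 -145.4
```

carry_out --plan '[[[0,0,0.0008],[0,0,0],0],[[0.0002,0,0.001],[0,0,0],0],[[0.0003,0,0.001],[0,0,0],0],[[0.0003,0,0.001],[0,0,0],0],[[0.0003,0,0.001],[0,0,0],0],[[0.0003,0,0.001],[0,0,0],0],[[0.0003,0,0.001],[0,0,0],0]]'

```text
time_s: 25.42
position: [0.5212, -0.211, 0.04]
tool_rot: [[0.102, -0.006, 0.995], [-0.995, 0.001, 0.102], [-0.002, -1.0, -0.006]]
ft_force: [-12.1, -2.2, 4.3]
grip_width: -0.0001
```

carry_out --plan '[[[0.0003,0,0.001],[0,0,0],0],[[0.0003,0,0.001],[0,0,0],0],[[0.0003,0,0.001],[0,0,0],0],[[0.0003,0,0.001],[0,0,0],0]]'

```text
time_s: 25.92
position: [0.5251, -0.2119, 0.04]
tool_rot: [[0.102, -0.006, 0.995], [-0.995, 0.001, 0.102], [-0.002, -1.0, -0.006]]
ft_force: [-12.9, -2.6, 3.8]
grip_width: 0.0004
```

carry_out --plan '[[[0.0002,0,0.001],[0,0,0],0],[[0.0002,0,0.0008],[0,0,0],0]]'

```text
time_s: 26.18
position: [0.527, -0.2123, 0.04]
tool_rot: [[0.102, -0.006, 0.995], [-0.995, 0.001, 0.102], [-0.002, -1.0, -0.006]]
ft_force: [-13.0, -3.6, 3.7]
grip_width: 0.0002
```

```bash
python3 st.py -
```

```text
t 26.18 TCPdock x -130.0 y -154.0 z 40.0 psi-fence 0.08 F [-13.   -3.6   3.7] Fpush 13.3 jaw 0.000 tooly [-0.006  0.001 -1.   ]
{'y_mm': 6.5, 'yaw': -0.43, 'farL': -3.35, 'farR': -5.06} err 0.42 102
lug dock x,y -120.0 162.0
lug dock x,y -122.4 -148.0
```

carry_out --plan '[[[0.0002,0,0.0008],[0,0,0],0],[[0.0001,0,0.0007],[0,0,0],0]]'

```text
time_s: 26.48
position: [0.5284, -0.2125, 0.04]
tool_rot: [[0.102, -0.006, 0.995], [-0.995, 0.001, 0.102], [-0.002, -1.0, -0.006]]
ft_force: [-12.6, -3.5, 3.9]
grip_width: -0.0001
```

carry_out --plan '[[[0.0001,0,0.0007],[0,0,0],0]]'

```text
time_s: 26.6
position: [0.5287, -0.2125, 0.0399]
tool_rot: [[0.102, -0.007, 0.995], [-0.995, 0.001, 0.102], [-0.002, -1.0, -0.007]]
ft_force: [-17.1, -3.7, 5.1]
grip_width: 0.0001
```

carry_out --plan '[[[0,0,0.0005],[0,0,0],0]]'

```text
time_s: 26.72
position: [0.5287, -0.2125, 0.0399]
tool_rot: [[0.102, -0.009, 0.995], [-0.995, 0.001, 0.102], [-0.002, -1.0, -0.008]]
ft_force: [-20.0, -4.5, 4.8]
grip_width: -0.0003
```

```bash
python3 st.py -
```

```text
t 26.73 TCPdock x -128.3 y -154.4 z 39.9 psi-fence 0.09 F [-20.   -4.5   4.8] Fpush 20.4 jaw -0.000 tooly [-0.009  0.001 -1.   ]
{'y_mm': 6.74, 'yaw': 0.33, 'farL': -4.35, 'farR': -3.03} err 0.42 104
lug dock x,y -121.6 161.4
lug dock x,y -119.8 -148.6
```

carry_out --plan '[[[0,0,-0.03],[0,0,0],0],[[-0.052,0,0],[0,0,0],0],[[-0.052,0,0],[0,0,0],0],[[-0.052,0,0],[0,0,0],0],[[-0.052,0,0],[0,0,0],0],[[-0.052,0,0],[0,0,0],0],[[-0.052,0,0],[0,0,0],0],[[0,0,0.012],[0,0,0],0]]'

```text
time_s: 27.78
position: [0.4817, 0.099, 0.0405]
tool_rot: [[0.106, -0.0, 0.994], [-0.994, 0.001, 0.106], [-0.001, -1.0, -0.0]]
ft_force: [-0.1, -0.1, 0.9]
grip_width: 0.0003
```

carry_out --plan '[[[0,0,0.004],[0,0,0],0]]'

```text
time_s: 27.9
position: [0.4878, 0.0961, 0.0405]
tool_rot: [[0.101, 0.001, 0.995], [-0.995, -0.0, 0.101], [0.0, -1.0, 0.001]]
ft_force: [0.2, -0.1, -0.4]
grip_width: 0.0004
```

```bash
python3 st.py left3
```

```text
t 27.90 TCPdock x -138.0 y 156.7 z 40.5 psi-fence 0.06 F [ 0.2 -0.1 -0.4] Fpush -0.2 jaw 0.000 tooly [ 0.001 -0.    -1.   ]
{'y_mm': 4.49, 'yaw': 1.98, 'farL': -7.03, 'farR': 0.94} err 0.25 108
lug dock x,y -125.3 157.2
lug dock x,y -114.6 -152.6
```

View pics/left3.png

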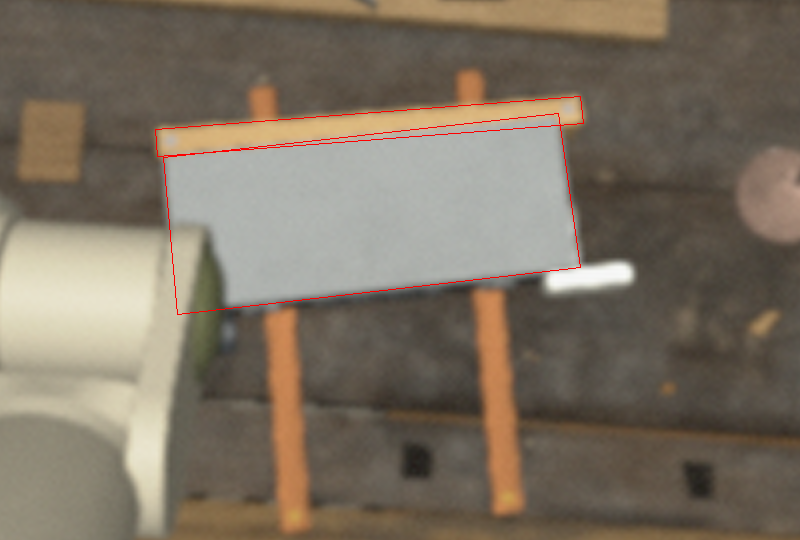

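carry_out --plan '[[[0,0,0.001],[0,0,0],0],[[0,0,0.001],[0,0,0],0],[[0,0,0.001],[0,0,0],0],[[0,0,0.001],[0,0,0],0]]'

```text
time_s: 28.45
position: [0.4901, 0.096, 0.0401]
tool_rot: [[0.1, -0.002, 0.995], [-0.995, -0.0, 0.1], [-0.0, -1.0, -0.002]]
ft_force: [-5.3, -1.7, 1.4]
grip_width: 0.0001
```

carry_out --plan '[[[0,0,0.0008],[0,0,0],0],[[-0.0001,0,0.0008],[0,0,0],0],[[-0.0002,0,0.0008],[0,0,0],0]]'

```text
time_s: 28.82
position: [0.4903, 0.0967, 0.0396]
tool_rot: [[0.101, -0.007, 0.995], [-0.995, -0.0, 0.101], [-0.0, -1.0, -0.007]]
ft_force: [-12.0, -2.2, 3.0]
grip_width: -0.0003
```

carry_out --plan '[[[-0.0002,0,0.0008],[0,0,0],0],[[-0.0002,0,0.0008],[0,0,0],0]]'

```text
time_s: 29.08
position: [0.4916, 0.0973, 0.0396]
tool_rot: [[0.101, -0.008, 0.995], [-0.995, -0.0, 0.101], [-0.001, -1.0, -0.008]]
ft_force: [-11.6, -2.2, 3.7]
grip_width: -0.0001
```

```bash
python3 st.py
```

```text
t 29.07 TCPdock x -134.1 y 157.6 z 39.6 psi-fence 0.02 F [-11.6  -2.2   3.7] Fpush 11.7 jaw -0.000 tooly [-0.008 -0.    -1.   ]
```

carry_out --plan '[[[-0.0001,0,0.001],[0,0,0],0],[[-0.0001,0,0.001],[0,0,0],0],[[-0.0001,0,0.001],[0,0,0],0],[[-0.0001,0,0.001],[0,0,0],0]]'

```text
time_s: 29.58
position: [0.4948, 0.0986, 0.0394]
tool_rot: [[0.101, -0.009, 0.995], [-0.995, 0.001, 0.101], [-0.002, -1.0, -0.009]]
ft_force: [-13.7, 1.4, 3.5]
grip_width: -0.0
```

carry_out --plan '[[[0,0,0.0007],[0,0,0],0]]'

```text
time_s: 29.7
position: [0.4955, 0.0988, 0.0393]
tool_rot: [[0.101, -0.01, 0.995], [-0.995, 0.001, 0.101], [-0.002, -1.0, -0.01]]
ft_force: [-13.6, 1.6, 3.5]
grip_width: 0.0002
```

carry_out --plan '[[[0,0,0.0006],[0,0,0],0]]'

```text
time_s: 29.82
position: [0.4959, 0.0989, 0.0393]
tool_rot: [[0.101, -0.01, 0.995], [-0.995, 0.001, 0.101], [-0.002, -1.0, -0.01]]
ft_force: [-14.7, 2.1, 2.7]
grip_width: 0.0003
```

```bash
python3 st.py -
```

```text
t 29.82 TCPdock x -129.6 y 158.7 z 39.3 psi-fence 0.02 F [-14.7   2.1   2.7] Fpush 14.4 jaw 0.000 tooly [-0.01   0.001 -1.   ]
{'y_mm': 4.49, 'yaw': -0.1, 'farL': -1.86, 'farR': -2.27} err 0.3 104
lug dock x,y -118.8 159.6
lug dock x,y -119.3 -150.4
```

carry_out --plan '[[[0,0,0.0005],[0,0,0],0]]'

```text
time_s: 30.0
position: [0.4963, 0.099, 0.0392]
tool_rot: [[0.101, -0.01, 0.995], [-0.995, 0.001, 0.101], [-0.002, -1.0, -0.01]]
ft_force: [-14.4, 3.5, 2.7]
grip_width: -0.0002
```

carry_out --plan '[[[0,0,0.0004],[0,0,0],0]]'

```text
time_s: 30.12
position: [0.4965, 0.099, 0.0392]
tool_rot: [[0.101, -0.011, 0.995], [-0.995, 0.001, 0.101], [-0.002, -1.0, -0.011]]
ft_force: [-15.3, 1.3, 4.3]
grip_width: 0.0004
```

```bash
python3 st.py
```

```text
t 30.12 TCPdock x -129.0 y 158.8 z 39.2 psi-fence 0.03 F [-15.3   1.3   4.3] Fpush 15.1 jaw 0.000 tooly [-0.011  0.001 -1.   ]
```

carry_out --plan '[[[0,0,0.0004],[0,0,0],0]]'

```text
time_s: 30.25
position: [0.4965, 0.099, 0.0392]
tool_rot: [[0.101, -0.012, 0.995], [-0.995, 0.001, 0.101], [-0.002, -1.0, -0.012]]
ft_force: [-17.6, 0.1, 3.9]
grip_width: 0.0005
```

```bash
python3 st.py
```

```text
t 30.25 TCPdock x -129.0 y 158.8 z 39.2 psi-fence 0.03 F [-17.6   0.1   3.9] Fpush 17.5 jaw 0.000 tooly [-0.012  0.001 -1.   ]
```

carry_out --plan '[[[0,0,-0.03],[0,0,0],0],[[0.052,0,0],[0,0,0],0],[[0.052,0,0],[0,0,0],0],[[0.052,0,0],[0,0,0],0],[[0.052,0,0],[0,0,0],0],[[0.052,0,0],[0,0,0],0],[[0.05,0,0],[0,0,0],0],[[0,0,0.012],[0,0,0],0]]'

```text
time_s: 31.25
position: [0.5149, -0.2152, 0.0403]
tool_rot: [[0.096, 0.001, 0.995], [-0.995, -0.001, 0.096], [0.001, -1.0, 0.001]]
ft_force: [0.2, 1.0, 0.6]
grip_width: -0.0001
```

carry_out --plan '[[[0,0,0.005],[0,0,0],0],[[0,0,0.001],[0,0,0],0]]'

```text
time_s: 31.5
position: [0.5208, -0.2099, 0.0402]
tool_rot: [[0.102, -0.0, 0.995], [-0.995, 0.0, 0.102], [-0.0, -1.0, -0.0]]
ft_force: [-0.8, -0.1, -0.2]
grip_width: -0.0004
```

```bash
python3 st.py -
```

```text
t 31.50 TCPdock x -135.9 y -151.0 z 40.2 psi-fence 0.10 F [-0.8 -0.1 -0.2] Fpush 0.8 jaw -0.000 tooly [-0.  0. -1.]
{'y_mm': 6.86, 'yaw': -1.22, 'farL': 0.27, 'farR': -4.62} err 0.52 103
lug dock x,y -115.8 163.1
lug dock x,y -122.4 -146.8
```

carry_out --plan '[[[0,0,0.001],[0,0,0],0],[[0,0,0.001],[0,0,0],0],[[0,0,0.001],[0,0,0],0],[[0,0,0.001],[0,0,0],0]]'

```text
time_s: 32.05
position: [0.5246, -0.2109, 0.0404]
tool_rot: [[0.1, 0.0, 0.995], [-0.995, -0.0, 0.1], [0.0, -1.0, 0.0]]
ft_force: [-0.4, 0.0, 0.0]
grip_width: -0.0003
```

carry_out --plan '[[[0,0,0.001],[0,0,0],0]]'

```text
time_s: 32.17
position: [0.5246, -0.2107, 0.0402]
tool_rot: [[0.101, -0.002, 0.995], [-0.995, 0.0, 0.101], [-0.001, -1.0, -0.002]]
ft_force: [-8.1, -1.4, 1.3]
grip_width: -0.0004
```

carry_out --plan '[[[0.0001,0,0.0008],[0,0,0],0]]'

```text
time_s: 32.3
position: [0.5246, -0.2107, 0.04]
tool_rot: [[0.101, -0.004, 0.995], [-0.995, 0.001, 0.101], [-0.001, -1.0, -0.004]]
ft_force: [-10.9, -2.0, 3.0]
grip_width: -0.0001
```

```bash
python3 st.py
```

```text
t 32.30 TCPdock x -132.2 y -152.1 z 40.0 psi-fence 0.01 F [-10.9  -2.    3. ] Fpush 11.0 jaw -0.000 tooly [-0.004  0.001 -1.   ]
```

carry_out --plan '[[[0.0001,0,0.0008],[0,0,0],0],[[0.0002,0,0.0008],[0,0,0],0],[[0.0002,0,0.0008],[0,0,0],0]]'

```text
time_s: 32.67
position: [0.5262, -0.211, 0.0399]
tool_rot: [[0.101, -0.006, 0.995], [-0.995, 0.001, 0.101], [-0.002, -1.0, -0.006]]
ft_force: [-13.2, -2.8, 4.7]
grip_width: -0.0001
```

carry_out --plan '[[[0.0002,0,0.0007],[0,0,0],0],[[0.0002,0,0.0006],[0,0,0],0]]'

```text
time_s: 32.92
position: [0.5274, -0.2112, 0.0398]
tool_rot: [[0.101, -0.007, 0.995], [-0.995, 0.001, 0.101], [-0.002, -1.0, -0.006]]
ft_force: [-13.9, -2.0, 4.3]
grip_width: -0.0002
```

carry_out --plan '[[[0.0001,0,0.0005],[0,0,0],0]]'

```text
time_s: 33.05
position: [0.5279, -0.2113, 0.0398]
tool_rot: [[0.101, -0.007, 0.995], [-0.995, 0.001, 0.101], [-0.002, -1.0, -0.006]]
ft_force: [-14.0, -4.0, 3.5]
grip_width: 0.0004
```

```bash
python3 st.py
```

```text
t 33.05 TCPdock x -128.9 y -153.1 z 39.8 psi-fence 0.01 F [-14.   -4.    3.5] Fpush 14.3 jaw 0.000 tooly [-0.007  0.001 -1.   ]
```

carry_out --plan '[[[0.0001,0,0.0004],[0,0,0],0]]'

```text
time_s: 33.17
position: [0.5282, -0.2114, 0.0398]
tool_rot: [[0.101, -0.007, 0.995], [-0.995, 0.001, 0.101], [-0.002, -1.0, -0.007]]
ft_force: [-14.7, -3.1, 4.3]
grip_width: -0.0001
```

carry_out --plan '[[[0,0,0.0003],[0,0,0],0]]'

```text
time_s: 33.3
position: [0.5282, -0.2113, 0.0398]
tool_rot: [[0.101, -0.008, 0.995], [-0.995, 0.001, 0.101], [-0.002, -1.0, -0.008]]
ft_force: [-16.3, -3.4, 5.7]
grip_width: -0.0001
```

```bash
python3 st.py
```

```text
t 33.30 TCPdock x -128.7 y -153.2 z 39.8 psi-fence 0.02 F [-16.3  -3.4   5.7] Fpush 16.5 jaw -0.000 tooly [-0.008  0.001 -1.   ]
```

carry_out --plan '[[[0,0,-0.03],[0,0,0],0],[[-0.052,0,0],[0,0,0],0],[[-0.052,0,0],[0,0,0],0],[[-0.052,0,0],[0,0,0],0],[[-0.052,0,0],[0,0,0],0],[[-0.052,0,0],[0,0,0],0],[[-0.052,0,0],[0,0,0],0],[[0,0,0.012],[0,0,0],0]]'

```text
time_s: 34.3
position: [0.4811, 0.1002, 0.0404]
tool_rot: [[0.105, -0.001, 0.994], [-0.994, 0.0, 0.105], [-0.001, -1.0, -0.001]]
ft_force: [-0.0, -1.3, -0.2]
grip_width: -0.0001
```

carry_out --plan '[[[0,0,0.006],[0,0,0],0],[[0,0,0.002],[0,0,0],0]]'

```text
time_s: 34.55
position: [0.4907, 0.0971, 0.0403]
tool_rot: [[0.099, 0.0, 0.995], [-0.995, -0.0, 0.099], [0.0, -1.0, 0.0]]
ft_force: [-0.4, -0.3, 0.9]
grip_width: -0.0
```

```bash
python3 st.py -
```

```text
t 34.55 TCPdock x -135.0 y 157.4 z 40.3 psi-fence -0.09 F [-0.4 -0.3  0.9] Fpush 0.4 jaw -0.000 tooly [ 0. -0. -1.]
{'y_mm': 4.72, 'yaw': 0.77, 'farL': -2.63, 'farR': 0.45} err 0.23 108
lug dock x,y -120.2 158.9
lug dock x,y -116.0 -151.1
```

carry_out --plan '[[[0,0,0.001],[0,0,0],0],[[0,0,0.001],[0,0,0],0],[[0,0,0.001],[0,0,0],0]]'

```text
time_s: 34.98
position: [0.493, 0.0982, 0.0404]
tool_rot: [[0.1, -0.0, 0.995], [-0.995, -0.0, 0.1], [0.0, -1.0, -0.0]]
ft_force: [0.2, -0.2, -1.1]
grip_width: -0.0
```

carry_out --plan '[[[0,0,0.001],[0,0,0],0]]'

```text
time_s: 35.1
position: [0.4941, 0.0984, 0.0403]
tool_rot: [[0.1, 0.0, 0.995], [-0.995, 0.0, 0.1], [-0.0, -1.0, 0.0]]
ft_force: [0.8, 0.0, 0.2]
grip_width: -0.0003
```

carry_out --plan '[[[0,0,0.0008],[0,0,0],0]]'

```text
time_s: 35.22
position: [0.4945, 0.0986, 0.0402]
tool_rot: [[0.101, -0.001, 0.995], [-0.995, -0.0, 0.101], [-0.0, -1.0, -0.001]]
ft_force: [-3.1, -1.0, 0.5]
grip_width: 0.0001
```

```bash
python3 st.py
```

```text
t 35.23 TCPdock x -131.1 y 158.5 z 40.2 psi-fence 0.01 F [-3.1 -1.   0.5] Fpush 3.2 jaw 0.000 tooly [-0.001 -0.    -1.   ]
```

carry_out --plan '[[[0,0,0.0008],[0,0,0],0],[[0,0,0.0006],[0,0,0],0]]'

```text
time_s: 35.48
position: [0.4944, 0.0987, 0.0399]
tool_rot: [[0.101, -0.005, 0.995], [-0.995, -0.0, 0.101], [-0.0, -1.0, -0.005]]
ft_force: [-8.5, -1.2, 3.0]
grip_width: -0.0002
```

carry_out --plan '[[[0,0,0.0006],[0,0,0],0],[[-0.0001,0,0.0005],[0,0,0],0]]'

```text
time_s: 35.72
position: [0.4945, 0.0989, 0.0397]
tool_rot: [[0.101, -0.007, 0.995], [-0.995, -0.0, 0.101], [-0.0, -1.0, -0.007]]
ft_force: [-10.5, -1.4, 3.6]
grip_width: -0.0
```

carry_out --plan '[[[-0.0001,0,0.0005],[0,0,0],0]]'

```text
time_s: 35.85
position: [0.4947, 0.099, 0.0396]
tool_rot: [[0.101, -0.008, 0.995], [-0.995, -0.0, 0.101], [-0.0, -1.0, -0.008]]
ft_force: [-12.2, -2.5, 3.8]
grip_width: -0.0002
```

```bash
python3 st.py
```

```text
t 35.85 TCPdock x -130.8 y 159.0 z 39.6 psi-fence 0.03 F [-12.2  -2.5   3.8] Fpush 12.4 jaw -0.000 tooly [-0.008 -0.    -1.   ]
```

carry_out --plan '[[[-0.0001,0,0.0006],[0,0,0],0],[[-0.0001,0,0.0005],[0,0,0],0]]'

```text
time_s: 36.1
position: [0.4955, 0.0995, 0.0396]
tool_rot: [[0.101, -0.008, 0.995], [-0.995, -0.0, 0.101], [-0.001, -1.0, -0.008]]
ft_force: [-11.1, -0.8, 4.3]
grip_width: -0.0005
```

carry_out --plan '[[[0,0,0.0005],[0,0,0],0]]'

```text
time_s: 36.22
position: [0.4959, 0.0996, 0.0395]
tool_rot: [[0.101, -0.008, 0.995], [-0.995, 0.0, 0.101], [-0.001, -1.0, -0.008]]
ft_force: [-12.5, -1.0, 3.4]
grip_width: -0.0001
```

carry_out --plan '[[[0,0,0.0004],[0,0,0],0]]'

```text
time_s: 36.35
position: [0.4962, 0.0997, 0.0395]
tool_rot: [[0.101, -0.009, 0.995], [-0.995, 0.0, 0.101], [-0.001, -1.0, -0.009]]
ft_force: [-13.3, 0.4, 4.1]
grip_width: 0.0001
```

```bash
python3 st.py
```

```text
t 36.35 TCPdock x -129.3 y 159.5 z 39.5 psi-fence 0.03 F [-13.3   0.4   4.1] Fpush 13.2 jaw 0.000 tooly [-0.009  0.    -1.   ]
```

carry_out --plan '[[[0,0,0.0004],[0,0,0],0]]'

```text
time_s: 36.48
position: [0.4963, 0.0998, 0.0395]
tool_rot: [[0.101, -0.009, 0.995], [-0.995, 0.0, 0.101], [-0.001, -1.0, -0.009]]
ft_force: [-14.7, -0.1, 5.1]
grip_width: -0.0
```

carry_out --plan '[[[0,0,0.0003],[0,0,0],0]]'

```text
time_s: 36.6
position: [0.4963, 0.0998, 0.0394]
tool_rot: [[0.101, -0.01, 0.995], [-0.995, 0.0, 0.101], [-0.001, -1.0, -0.01]]
ft_force: [-15.2, -0.8, 4.7]
grip_width: 0.0
```

```bash
python3 st.py
```

```text
t 36.60 TCPdock x -129.2 y 159.5 z 39.4 psi-fence 0.03 F [-15.2  -0.8   4.7] Fpush 15.2 jaw 0.000 tooly [-0.01  0.   -1.  ]
```

carry_out --plan '[[[0,0,-0.03],[0,0,0],0],[[0.052,0,0],[0,0,0],0],[[0.052,0,0],[0,0,0],0],[[0.052,0,0],[0,0,0],0],[[0.052,0,0],[0,0,0],0],[[0.052,0,0],[0,0,0],0],[[0.052,0,0],[0,0,0],0],[[0,0,0.015],[0,0,0],0]]'

```text
time_s: 37.6
position: [0.5172, -0.2163, 0.0404]
tool_rot: [[0.096, 0.002, 0.995], [-0.995, -0.001, 0.096], [0.002, -1.0, 0.001]]
ft_force: [-0.1, 1.1, 0.6]
grip_width: -0.0003
```

carry_out --plan '[[[0,0,0.005],[0,0,0],0],[[0,0,0.001],[0,0,0],0]]'

```text
time_s: 37.85
position: [0.5229, -0.2112, 0.0402]
tool_rot: [[0.101, -0.0, 0.995], [-0.995, 0.0, 0.101], [-0.0, -1.0, -0.0]]
ft_force: [0.5, 0.8, 0.2]
grip_width: -0.0001
```

```bash
python3 st.py -
```

```text
t 37.85 TCPdock x -133.9 y -152.5 z 40.2 psi-fence 0.06 F [0.5 0.8 0.2] Fpush -0.6 jaw -0.000 tooly [-0.  0. -1.]
{'y_mm': 6.77, 'yaw': -1.27, 'farL': 1.41, 'farR': -3.67} err 0.5 106
lug dock x,y -114.7 163.1
lug dock x,y -121.5 -146.8
```

carry_out --plan '[[[0,0,0.001],[0,0,0],0],[[0,0,0.001],[0,0,0],0],[[0,0,0.001],[0,0,0],0]]'

```text
time_s: 38.28
position: [0.5258, -0.2115, 0.0404]
tool_rot: [[0.1, 0.0, 0.995], [-0.995, -0.0, 0.1], [0.0, -1.0, 0.0]]
ft_force: [0.7, 0.3, -0.3]
grip_width: 0.0005
```

carry_out --plan '[[[0,0,0.0008],[0,0,0],0]]'

```text
time_s: 38.4
position: [0.5266, -0.2114, 0.0403]
tool_rot: [[0.1, 0.0, 0.995], [-0.995, 0.0, 0.1], [-0.0, -1.0, 0.0]]
ft_force: [0.2, -0.1, -0.8]
grip_width: 0.0001
```

carry_out --plan '[[[0,0,0.0008],[0,0,0],0]]'

```text
time_s: 38.52
position: [0.527, -0.2114, 0.0402]
tool_rot: [[0.101, -0.001, 0.995], [-0.995, 0.0, 0.101], [-0.0, -1.0, -0.001]]
ft_force: [-4.6, -0.7, 0.4]
grip_width: -0.0
```

```bash
python3 st.py
```

```text
t 38.52 TCPdock x -129.9 y -153.1 z 40.2 psi-fence 0.01 F [-4.6 -0.7  0.4] Fpush 4.7 jaw -0.000 tooly [-0.001  0.    -1.   ]
```

carry_out --plan '[[[0,0,0.0007],[0,0,0],0],[[0,0,0.0006],[0,0,0],0],[[0,0,0.0005],[0,0,0],0]]'

```text
time_s: 38.9
position: [0.527, -0.2111, 0.0399]
tool_rot: [[0.101, -0.005, 0.995], [-0.995, 0.001, 0.101], [-0.002, -1.0, -0.005]]
ft_force: [-12.9, -2.5, 3.6]
grip_width: -0.0005
```

carry_out --plan '[[[0,0,0.0005],[0,0,0],0]]'

```text
time_s: 39.02
position: [0.5272, -0.2111, 0.0398]
tool_rot: [[0.101, -0.006, 0.995], [-0.995, 0.001, 0.101], [-0.002, -1.0, -0.006]]
ft_force: [-14.1, -3.7, 3.3]
grip_width: 0.0
```

carry_out --plan '[[[0,0,0.0005],[0,0,0],0]]'

```text
time_s: 39.15
position: [0.5276, -0.2112, 0.0398]
tool_rot: [[0.101, -0.006, 0.995], [-0.995, 0.001, 0.101], [-0.001, -1.0, -0.006]]
ft_force: [-13.6, -4.2, 4.1]
grip_width: 0.0002
```

```bash
python3 st.py
```

```text
t 39.15 TCPdock x -129.3 y -152.9 z 39.8 psi-fence 0.01 F [-13.6  -4.2   4.1] Fpush 13.9 jaw 0.000 tooly [-0.006  0.001 -1.   ]
```

carry_out --plan '[[[0,0,0.0005],[0,0,0],0]]'

```text
time_s: 39.28
position: [0.5281, -0.2113, 0.0399]
tool_rot: [[0.101, -0.006, 0.995], [-0.995, 0.001, 0.101], [-0.001, -1.0, -0.006]]
ft_force: [-14.1, -4.6, 3.7]
grip_width: -0.0003
```

carry_out --plan '[[[0,0,0.0003],[0,0,0],0]]'

```text
time_s: 39.4
position: [0.5281, -0.2111, 0.0398]
tool_rot: [[0.101, -0.007, 0.995], [-0.995, 0.001, 0.101], [-0.002, -1.0, -0.007]]
ft_force: [-15.0, -4.2, 4.0]
grip_width: -0.0001
```

```bash
python3 st.py
```

```text
t 39.40 TCPdock x -128.8 y -153.0 z 39.8 psi-fence 0.01 F [-15.   -4.2   4. ] Fpush 15.3 jaw -0.000 tooly [-0.007  0.001 -1.   ]
```

carry_out --plan '[[[0,0,-0.03],[0,0,0],0],[[-0.052,0,0],[0,0,0],0],[[-0.052,0,0],[0,0,0],0],[[-0.052,0,0],[0,0,0],0],[[-0.052,0,0],[0,0,0],0],[[-0.052,0,0],[0,0,0],0],[[-0.052,0,0],[0,0,0],0],[[0,0,0.015],[0,0,0],0]]'

```text
time_s: 40.4
position: [0.4836, 0.1011, 0.0404]
tool_rot: [[0.105, -0.001, 0.994], [-0.994, 0.001, 0.105], [-0.001, -1.0, -0.001]]
ft_force: [0.3, -1.0, 0.7]
grip_width: 0.0
```

carry_out --plan '[[[0,0,0.006],[0,0,0],0],[[0,0,0.002],[0,0,0],0],[[0,0,0],[0,0,0],0]]'

```text
time_s: 40.78
position: [0.4926, 0.0981, 0.0403]
tool_rot: [[0.099, -0.0, 0.995], [-0.995, 0.0, 0.099], [-0.0, -1.0, -0.0]]
ft_force: [-0.3, 0.6, -0.5]
grip_width: 0.0001
```

```bash
python3 st.py left5
```

```text
t 40.77 TCPdock x -133.0 y 158.3 z 40.3 psi-fence -0.06 F [-0.3  0.6 -0.5] Fpush 0.2 jaw 0.000 tooly [-0.  0. -1.]
{'y_mm': 4.75, 'yaw': 0.45, 'farL': -1.33, 'farR': 0.46} err 0.25 105
lug dock x,y -118.6 159.3
lug dock x,y -116.2 -150.7
```

View pics/left5.png

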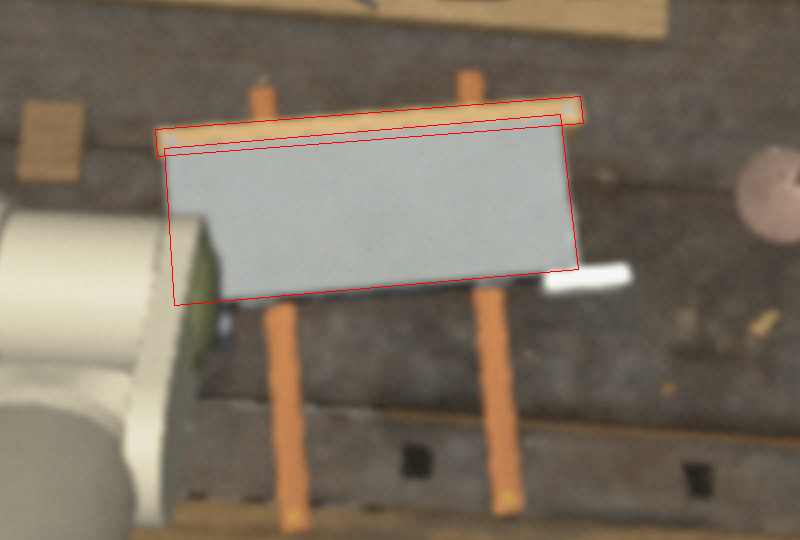

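carry_out --plan '[[[0,0,0.001],[0,0,0],0],[[0,0,0.001],[0,0,0],0],[[0,0,0.001],[0,0,0],0]]'

```text
time_s: 41.2
position: [0.4957, 0.099, 0.0404]
tool_rot: [[0.1, 0.0, 0.995], [-0.995, 0.0, 0.1], [-0.0, -1.0, 0.0]]
ft_force: [-0.4, 0.3, -0.8]
grip_width: 0.0
```

carry_out --plan '[[[0,0,0.0007],[0,0,0],0]]'

```text
time_s: 41.32
position: [0.4958, 0.0991, 0.0402]
tool_rot: [[0.101, -0.002, 0.995], [-0.995, -0.0, 0.101], [-0.0, -1.0, -0.002]]
ft_force: [-3.2, -1.2, 1.2]
grip_width: -0.0002
```

carry_out --plan '[[[0,0,0.0007],[0,0,0],0]]'

```text
time_s: 41.45
position: [0.4957, 0.0992, 0.04]
tool_rot: [[0.101, -0.003, 0.995], [-0.995, -0.0, 0.101], [-0.0, -1.0, -0.003]]
ft_force: [-6.6, -1.0, 1.6]
grip_width: -0.0001
```

```bash
python3 st.py
```

```text
t 41.45 TCPdock x -129.8 y 159.0 z 40.0 psi-fence 0.01 F [-6.6 -1.   1.6] Fpush 6.7 jaw -0.000 tooly [-0.003 -0.    -1.   ]
```

carry_out --plan '[[[0,0,0.0006],[0,0,0],0],[[0,0,0.0006],[0,0,0],0],[[0,0,0.0005],[0,0,0],0]]'

```text
time_s: 41.82
position: [0.4958, 0.0994, 0.0397]
tool_rot: [[0.101, -0.007, 0.995], [-0.995, -0.0, 0.101], [-0.001, -1.0, -0.007]]
ft_force: [-12.0, -1.0, 3.4]
grip_width: -0.0
```

carry_out --plan '[[[0,0,0.0005],[0,0,0],0]]'

```text
time_s: 41.95
position: [0.496, 0.0995, 0.0396]
tool_rot: [[0.101, -0.008, 0.995], [-0.995, -0.0, 0.101], [-0.001, -1.0, -0.008]]
ft_force: [-12.1, -0.8, 4.3]
grip_width: 0.0005
```

carry_out --plan '[[[0,0,0.0004],[0,0,0],0]]'

```text
time_s: 42.08
position: [0.4962, 0.0996, 0.0396]
tool_rot: [[0.101, -0.008, 0.995], [-0.995, 0.0, 0.101], [-0.001, -1.0, -0.008]]
ft_force: [-12.3, -0.9, 5.0]
grip_width: 0.0002
```

```bash
python3 st.py
```

```text
t 42.08 TCPdock x -129.2 y 159.4 z 39.6 psi-fence 0.03 F [-12.3  -0.9   5. ] Fpush 12.3 jaw 0.000 tooly [-0.008  0.    -1.   ]
```

carry_out --plan '[[[0,0,0.0004],[0,0,0],0]]'

```text
time_s: 42.2
position: [0.4962, 0.0997, 0.0395]
tool_rot: [[0.101, -0.009, 0.995], [-0.995, -0.0, 0.101], [-0.001, -1.0, -0.009]]
ft_force: [-14.7, -1.6, 3.5]
grip_width: -0.0
```

carry_out --plan '[[[0,0,0.0003],[0,0,0],0]]'

```text
time_s: 42.32
position: [0.4962, 0.0996, 0.0394]
tool_rot: [[0.101, -0.01, 0.995], [-0.995, -0.0, 0.101], [-0.001, -1.0, -0.01]]
ft_force: [-15.5, -1.1, 4.4]
grip_width: -0.0002
```

```bash
python3 st.py
```

```text
t 42.33 TCPdock x -129.2 y 159.4 z 39.4 psi-fence 0.04 F [-15.5  -1.1   4.4] Fpush 15.6 jaw -0.000 tooly [-0.01 -0.   -1.  ]
```

Left is firm again. Now the right once more, to finish and bed in there.

carry_out --plan '[[[0,0,-0.03],[0,0,0],0],[[0.052,0,0],[0,0,0],0],[[0.052,0,0],[0,0,0],0],[[0.052,0,0],[0,0,0],0],[[0.052,0,0],[0,0,0],0],[[0.052,0,0],[0,0,0],0],[[0.052,0,0],[0,0,0],0],[[0,0,0.015],[0,0,0],0]]'

```text
time_s: 43.32
position: [0.5171, -0.2164, 0.0404]
tool_rot: [[0.096, 0.002, 0.995], [-0.995, -0.001, 0.096], [0.002, -1.0, 0.001]]
ft_force: [0.2, 1.9, -0.7]
grip_width: -0.0005
```

carry_out --plan '[[[0,0,0.006],[0,0,0],0],[[0,0,0.001],[0,0,0],0],[[0,0,0.001],[0,0,0],0],[[0,0,0.001],[0,0,0],0]]'

```text
time_s: 43.82
position: [0.5256, -0.2112, 0.0404]
tool_rot: [[0.101, -0.0, 0.995], [-0.995, 0.0, 0.101], [-0.0, -1.0, -0.0]]
ft_force: [-0.6, 0.9, 0.6]
grip_width: -0.0001
```

```bash
python3 st.py
```

```text
t 43.83 TCPdock x -131.2 y -152.8 z 40.4 psi-fence 0.03 F [-0.6  0.9  0.6] Fpush 0.5 jaw -0.000 tooly [-0.  0. -1.]
```

carry_out --plan '[[[0,0,0.0008],[0,0,0],0],[[0,0,0.0008],[0,0,0],0]]'

```text
time_s: 44.08
position: [0.5273, -0.2114, 0.0404]
tool_rot: [[0.1, 0.0, 0.995], [-0.995, -0.0, 0.1], [0.0, -1.0, 0.0]]
ft_force: [0.5, 0.1, 0.2]
grip_width: 0.0
```

carry_out --plan '[[[0,0,0.0006],[0,0,0],0],[[0,0,0.0006],[0,0,0],0]]'

```text
time_s: 44.32
position: [0.5277, -0.2112, 0.0402]
tool_rot: [[0.101, -0.002, 0.995], [-0.995, 0.0, 0.101], [-0.001, -1.0, -0.002]]
ft_force: [-6.1, -1.6, 1.3]
grip_width: -0.0001
```

carry_out --plan '[[[0,0,0.0006],[0,0,0],0]]'

```text
time_s: 44.45
position: [0.5277, -0.2111, 0.0401]
tool_rot: [[0.101, -0.004, 0.995], [-0.995, 0.001, 0.101], [-0.001, -1.0, -0.003]]
ft_force: [-8.9, -1.7, 2.8]
grip_width: -0.0001
```

```bash
python3 st.py
```

```text
t 44.45 TCPdock x -129.1 y -152.9 z 40.1 psi-fence 0.01 F [-8.9 -1.7  2.8] Fpush 9.0 jaw -0.000 tooly [-0.004  0.001 -1.   ]
```

carry_out --plan '[[[0,0,0.0006],[0,0,0],0],[[0,0,0.0005],[0,0,0],0]]'

```text
time_s: 44.7
position: [0.5278, -0.211, 0.0399]
tool_rot: [[0.101, -0.006, 0.995], [-0.995, 0.001, 0.101], [-0.002, -1.0, -0.006]]
ft_force: [-12.2, -3.7, 4.0]
grip_width: 0.0005
```

carry_out --plan '[[[0,0,0.0005],[0,0,0],0]]'

```text
time_s: 44.82
position: [0.528, -0.211, 0.0399]
tool_rot: [[0.101, -0.007, 0.995], [-0.995, 0.001, 0.101], [-0.002, -1.0, -0.006]]
ft_force: [-15.0, -4.6, 4.4]
grip_width: -0.0002
```

carry_out --plan '[[[0,0,0.0003],[0,0,0],0]]'

```text
time_s: 44.95
position: [0.528, -0.2109, 0.0398]
tool_rot: [[0.101, -0.007, 0.995], [-0.995, 0.001, 0.101], [-0.002, -1.0, -0.007]]
ft_force: [-16.1, -3.5, 3.5]
grip_width: 0.0002
```

```bash
python3 st.py
```

```text
t 44.95 TCPdock x -128.8 y -152.8 z 39.8 psi-fence 0.01 F [-16.1  -3.5   3.5] Fpush 16.3 jaw 0.000 tooly [-0.007  0.001 -1.   ]
```

carry_out --plan '[[[0,0,0.0003],[0,0,0],0]]'

```text
time_s: 45.08
position: [0.528, -0.2109, 0.0398]
tool_rot: [[0.101, -0.008, 0.995], [-0.995, 0.001, 0.101], [-0.002, -1.0, -0.008]]
ft_force: [-17.7, -4.6, 5.6]
grip_width: -0.0001
```

```bash
python3 st.py
```

```text
t 45.08 TCPdock x -128.8 y -152.8 z 39.8 psi-fence 0.02 F [-17.7  -4.6   5.6] Fpush 18.1 jaw -0.000 tooly [-0.008  0.001 -1.   ]
```

Hold it about a second, checking the force.

carry_out --plan '[[[0,0,0],[0,0,0],0],[[0,0,0],[0,0,0],0],[[0,0,0],[0,0,0],0]]'

```text
time_s: 45.45
position: [0.528, -0.2109, 0.0398]
tool_rot: [[0.101, -0.008, 0.995], [-0.995, 0.001, 0.101], [-0.002, -1.0, -0.008]]
ft_force: [-16.3, -3.3, 4.9]
grip_width: -0.0003
```

```bash
python3 st.py
```

```text
t 45.45 TCPdock x -128.8 y -152.7 z 39.8 psi-fence 0.01 F [-16.3  -3.3   4.9] Fpush 16.6 jaw -0.000 tooly [-0.008  0.001 -1.   ]
```

carry_out --plan '[[[0,0,0],[0,0,0],0],[[0,0,0],[0,0,0],0],[[0,0,0],[0,0,0],0],[[0,0,0],[0,0,0],0]]'

```text
time_s: 45.95
position: [0.528, -0.2109, 0.0398]
tool_rot: [[0.101, -0.008, 0.995], [-0.995, 0.001, 0.101], [-0.002, -1.0, -0.008]]
ft_force: [-17.0, -4.2, 4.7]
grip_width: -0.0001
```

```bash
python3 st.py
```

```text
t 45.95 TCPdock x -128.8 y -152.8 z 39.8 psi-fence 0.01 F [-17.   -4.2   4.7] Fpush 17.3 jaw -0.000 tooly [-0.008  0.001 -1.   ]
```

carry_out --plan '[[[0,0,0.0002],[0,0,0],0],[[0,0,0],[0,0,0],0],[[0,0,0],[0,0,0],0],[[0,0,0],[0,0,0],0]]'

```text
time_s: 46.45
position: [0.528, -0.2109, 0.0397]
tool_rot: [[0.101, -0.008, 0.995], [-0.995, 0.001, 0.101], [-0.002, -1.0, -0.008]]
ft_force: [-16.8, -3.9, 6.3]
grip_width: 0.0006
```

carry_out --plan '[[[0,0,0],[0,0,0],0],[[0,0,0],[0,0,0],0]]'

```text
time_s: 46.7
position: [0.528, -0.2109, 0.0397]
tool_rot: [[0.101, -0.008, 0.995], [-0.995, 0.001, 0.101], [-0.002, -1.0, -0.008]]
ft_force: [-18.0, -2.8, 5.8]
grip_width: 0.0002
```

```bash
python3 st.py
```

```text
t 46.70 TCPdock x -128.8 y -152.7 z 39.7 psi-fence 0.01 F [-18.   -2.8   5.8] Fpush 18.2 jaw 0.000 tooly [-0.008  0.001 -1.   ]
```

carry_out --plan '[[[0,0,-0.02],[0,0,0],0],[[0,0,-0.04],[0,0,0],0],[[0,-0.05,-0.04],[0,0,0],0],[[0,-0.05,-0.04],[0,0,0],0],[[0.045,-0.04,-0.04],[0,0,0],0],[[0.05,-0.04,-0.03],[0,0,0],0],[[0.055,0,-0.02],[0,0,0],0],[[0.055,0,-0.02],[0,0,0],0]]'

```text
time_s: 47.7
position: [0.3123, -0.429, 0.2086]
tool_rot: [[0.1, 0.001, 0.995], [-0.995, -0.002, 0.1], [0.002, -1.0, 0.001]]
ft_force: [1.2, -0.0, -0.1]
grip_width: -0.0001
```

carry_out --plan '[[[0.055,0,0],[0,0,0],0],[[0,0,0],[0,0,0],0],[[0,0,0],[0,0,0],0]]'

```text
time_s: 48.08
position: [0.3185, -0.4813, 0.2076]
tool_rot: [[0.101, -0.0, 0.995], [-0.995, 0.001, 0.101], [-0.001, -1.0, 0.0]]
ft_force: [0.5, 1.5, -0.4]
grip_width: 0.0
```

```bash
python3 st.py final
python3 - <<'E'
from rig import env
import cv2
p=env.get_image("scene"); cv2.imwrite("pics/fscene.png",cv2.resize(p["image"][140:320,200:440,::-1],None,fx=3.2,fy=3.2,interpolation=2))
E
```

```text
t 48.08 TCPdock x -364.4 y -400.7 z 207.6 psi-fence 0.01 F [ 0.5  1.5 -0.4] Fpush -0.7 jaw 0.000 tooly [-0.     0.001 -1.   ]
{'y_mm': 5.29, 'yaw': -0.07, 'farL': -0.02, 'farR': -0.29} err 0.25 119
lug dock x,y -117.0 160.4
lug dock x,y -117.3 -149.6
```

View pics/final.png

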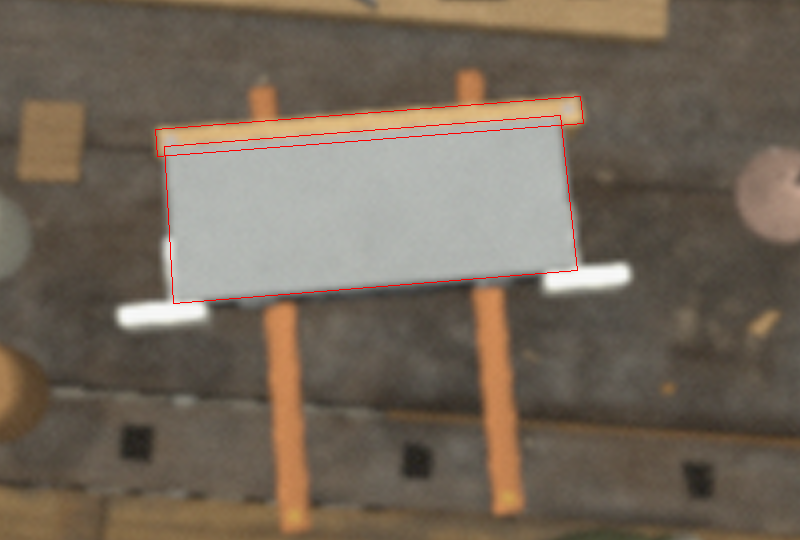

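View pics/fscene.png

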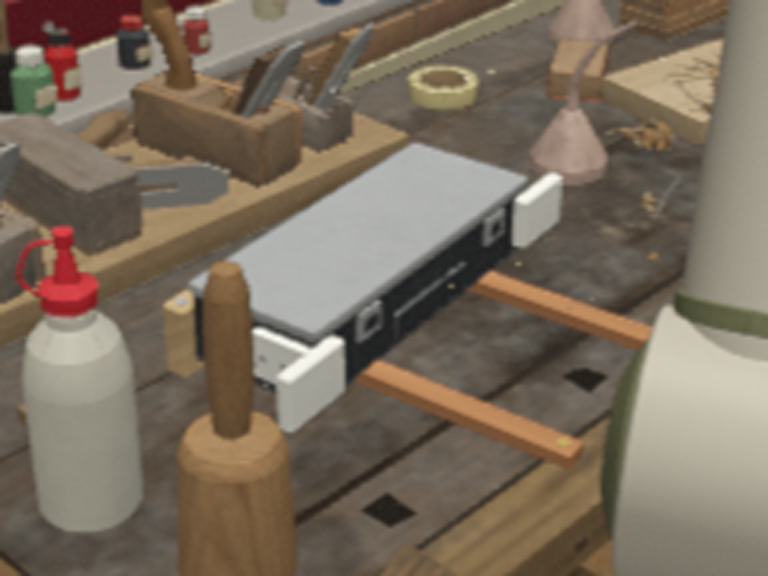

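```bash
python3 -c "
from rig import env
print(env.close_job())"
```

```text
the job is handed in; nothing more can be done
None
```

I walked the case home with alternating pushes on its right and left lugs until both sides stopped firm against the fence. I then leaned on the right lug at about 17–18 N for about 1.5 s, backed the arm clear, and handed the job in at about 48 s.

**Last camera check:** this was with the arm clear of the case.
- The far side was 0.0 mm from the fence at the left and 0.3 mm at the right, which is within the measuring error.
- The case was 0.07° out of line and about 5 mm off centre. The largest turn on the way was about 8.5°, and the most it was off centre was about 7 mm.
- The bottle, can and mallet were standing where they started.

**What did not check out cleanly:**
- **Push force:** one reading, when the right corner met the fence, reached 20.4 N along the push, about 21 N in total. That is right at the limit. I backed off straight away and every other reading stayed below about 19.5 N in total.
- **Pins:** they are hidden under the lid at the end, so I am judging that they are pressed in from the case being against the fence, not from seeing them.
- **Camera fits near the right lug:** while the arm stood at the right lug it hid part of the case, and the fits were up to about 1.5° out. I went by arm position and force there.

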